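Roll the long tube out of the rotator and rack it

ROBOT

A 6-joint arm with a two-finger parallel gripper is mounted at the origin on the work surface. World frame = base frame: x ahead of the robot, y to its left, z up, the work surface at z = 0. Lengths are in m, angles in rad, forces in N, time in s.
With the tool pointing down it reaches from about 0.375 to 0.9 m from the base axis. Payload 3.1 kg.
Tool frame: the origin (TCP) lies between the finger pads; the fingertips stand 19 mm ahead of it and the grasp point (between the pads) is the TCP; z points along the fingers, y is the direction in which the jaws open and shut (so a half turn about z gives the same grasp; the last joint's range is limited). The gripper opens to 85 mm and grips with 20 to 120 N. Pads are 22 mm wide; open, the fingers measure 114 mm over their backs; the gripper's body (76 mm by 85 mm) begins 54 mm behind the grasp point. The pads swing forward as they close: fully open they stand 13 mm farther back than shut.
Start: joints at [1.119, 0.527, 1.433, -0, 1.181, -0.178], TCP at [0.168, 0.602, 0.25] pointing down, gripper open.
Joint ranges: [-3.08, 3.08], [-0.75, 2.2], [0.22, 2.44], [-1.43, 4.57], [0, 2.65], [-2.85, 2.85]. Speed limits (rad/s): [2.79, 2.79, 3.14, 3.14, 3.14, 3.14].

INTERFACE

Orientations are given as a unit quaternion [x, y, z, w].
In Python, from station import manip, optics, job gives the robot as it stands.
- The arm moves only by the shell command python3 -m inch 'ROWS' [OPENING] [FORCE]. ROWS is JSON, one flat list of numbers, 4 for each row, row after row: the shift along the world's x, y, z in cm, then the turn about the world's z in rad. A call has 1 to 20 rows; each row shifts and turns the commanded pose from where the row before left it; what a row does not reach is not made up. A row lasts 1/8 s, in which the tool goes at most 62.5 mm and 10.7 degrees, less where a joint would pass 70% of its speed; a pose out of reach is approached as far as the arm can. A call with a gripper value outside its range is refused whole. OPENING is the opening in per cent of the stroke, from 0 (shut) to 100 (fully open), set as the call begins (- or left out, the last holds). The fingers move at their own pace and stop on an object; FORCE is the grip in N (left out, the last holds). Time passes only in rows, so rows that do not move let the fingers close. It gives the time, the measured TCP pose, the force and the opening at its end, in the units of the state.
- manip.sense(): the state, without advancing time (a new reading comes with each control period).
- optics.snapshot(name): name is "scene" or "top"; returns (picture, depth): 420x560x3 uint8, red, green, blue; 420x560 float32, m along the optical axis (not along the pixel's ray), 0 where there is no reading.
- optics.camera_model(name): a dict with "mtx" (3x3 intrinsics, pixels), "camera_from_world" (4x4, takes a point from world to camera coordinates). Camera axes: x right, y up, looking along -z (the intrinsics and any distortion apply to the point x, -y, -z); pixel columns grow to the right and rows downward; lengths in m; the calibration is good to about 2 mm. A picture is of the moment at which its call begins. camera_model takes no time and is no camera call.
- job.sign_off(): hands the job in, once; it reports no verdict.
The state is a dict: "t": time; "q": joint angles; "qd": joint speeds; "tau": joint torques, N m; "tcp_pos": TCP position; "tool_rot": TCP orientation; "force": force on the tool from outside, world axes, zero at the start; "ft_torque": the same for the moment, N m; "finger_gap": opening from 0.0 (shut) to 1.0 (fully open).
Only numpy, scipy, OpenCV 4.12 (cv2) and the standard library are available. Lean on these libraries where they do the work, as an engineer would, in place of code of your own. Each camera call takes 0.05 s, during which the arm holds its last target.

TASK

Mixing has finished: take the long sample tube out of its spring clip on the tube rotator by rolling it sideways over one of the two jaws, not pulling it straight out of the clip's mouth and not dragging it lengthwise, so that the rotor is not wrenched round. Stand the tube, cap up, right down in the one hole of the graded rack that fits it snugly, and let go. Leave the two short tubes in their clips, and everything else where it is.

Things in the scene. Friction and masses are not known exactly. Their poses are not given: they have to be found in the camera images.
- long_tube: The tube to move, the longest of the three on the rotator: capped plastic sample tube, 16 mm diameter, 125 mm long over all, round foot, paper label low down, red cap 17.2 mm wide on the top 14 mm; about 30 g. Origin on its axis 55 mm above the foot's lowest point, at the middle of its clip at the start; z along the axis towards the cap, at the start leaning 35 degrees from vertical towards the robot.
- tube_foot (a point): The lowest point of the long tube's round foot, on its axis; axes as the tube's.
- rotator: White bench tube rotator, fixed to the table. Origin under the middle of its foot plate (150 x 340 mm, 33 mm high); y along the rotor's shaft, 145 mm above the table; x away from the robot. Motor tower at the +y end (185 mm high, inner face at y = 115 mm), bearing tower at the -y end (175 mm high, inner face at y = -128 mm). The shaft carries a bar with three spring clips, each holding a tube.
- rotor (a joint): Turn of the rotor about its shaft, rad, 0 at the start; positive tips the caps away from the robot. Only the idle drive's drag (0.2 N m) holds it: about 5 N across a tube at 40 mm from the shaft turns it.
- clip0 (a point): Middle of the spring clip at the bar's -y end, on the axis of the tube it holds. Axes of all three clip points: x straight out of the clip's mouth (away from the robot, 35 degrees above level), y sideways along the shaft, z along the tube to its cap. A clip is 26 mm long along z; its bar is 34 mm wide along z, with its face 15.5 mm under the tube's axis. From z = +17 mm up the tube is free all round.
- clip1 (a point): The same for the middle clip, 70 mm further along +y. Each clip has two hooked plastic jaws, at +y and -y, 2 mm thick, reaching in over the tube: the mouth is 8 mm wide, 7 mm above the tube's axis; flares end 14 mm above it. Each jaw hinges outward near its root, 10 mm under the axis, against a spring (0.05 N m/rad, 0.02 N m at rest, up to 1.1 rad). A stem 8 mm under the axis bears the tube.
- clip2 (a point): The same for the clip at the +y end, 70 mm further again. The hooks bite against a straight pull along x, which wrenches the rotor round instead. Pushed sideways (along y) about 9 mm, with 6 to 9 N, the tube swings that jaw open so that its hook clears the tube; the tube then comes out along x, rolling up that jaw, and is free of both jaws 25 mm out.
- short_tube_a: Short capped tube in another clip: 16 mm in diameter, 75 mm long, origin on its axis 41 mm above the foot and 34 mm below the cap's top, z towards the cap. It stays where it is.
- short_tube_b: The other short tube, the same.
- rack: White graded tube rack, a block 52 x 206 mm and 55 mm high, fixed to the table, with a row of five round holes, each 45 mm deep, along its y: 13.5, 17.5, 21.5, 26.5 and 31.5 mm in diameter at y = -80, -48, -12, 29 and 75 mm. Origin in the middle of its underside. It may stand turned by any angle.
- rack_hole0 (a point): Centre of the mouth of the 13.5 mm hole (55 mm above the table); the thin tube stands in it.
- rack_hole1 (a point): Centre of the mouth of the 17.5 mm hole.
- rack_hole2 (a point): Centre of the mouth of the 21.5 mm hole.
- rack_hole3 (a point): Centre of the mouth of the 26.5 mm hole.
- rack_hole4 (a point): Centre of the mouth of the 31.5 mm hole.
- thin_tube: Capped tube, 12 mm in diameter, 75 mm long, standing in the rack's smallest hole and 30 mm proud of the rack; origin on its axis 35 mm above its foot.
- reagent: White reagent bottle, 44 mm in diameter and 85 mm high, standing on the table; origin under its middle. Stays.
- vial: Amber glass vial, 28 mm in diameter and 50 mm high, standing on the table; origin under its middle. Stays.
- pipette: White pipette lying on the table, 205 mm long along its x, up to 45 mm high; origin under it. Stays.
- mouse: Black computer mouse on the table, 110 x 60 x 25 mm; origin under its middle. Stays.
Not all that is in view belongs to the job. What is shaped like the long_tube but turquoise is not meant.

How it is judged:
On the way:
1. the long tube leaves its clip over one jaw: 3 to 14 mm out of the mouth, its origin is 4 to 22 mm to one side of the clip and within 12 mm along its own axis (((x of long_tube in the frame of clip0 between 0.003 and 0.014 m and y of long_tube in the frame of clip0 between 0.004 and 0.022 m and z of long_tube in the frame of clip0 between -0.012 and 0.012 m) or (x of long_tube in the frame of clip0 between 0.003 and 0.014 m and y of long_tube in the frame of clip0 between -0.022 and -0.004 m and z of long_tube in the frame of clip0 between -0.012 and 0.012 m) or (x of long_tube in the frame of clip1 between 0.003 and 0.014 m and y of long_tube in the frame of clip1 between 0.004 and 0.022 m and z of long_tube in the frame of clip1 between -0.012 and 0.012 m) or (x of long_tube in the frame of clip1 between 0.003 and 0.014 m and y of long_tube in the frame of clip1 between -0.022 and -0.004 m and z of long_tube in the frame of clip1 between -0.012 and 0.012 m) or (x of long_tube in the frame of clip2 between 0.003 and 0.014 m and y of long_tube in the frame of clip2 between 0.004 and 0.022 m and z of long_tube in the frame of clip2 between -0.012 and 0.012 m) or (x of long_tube in the frame of clip2 between 0.003 and 0.014 m and y of long_tube in the frame of clip2 between -0.022 and -0.004 m and z of long_tube in the frame of clip2 between -0.012 and 0.012 m))).
At the end, for the whole second after the job is handed in: The long tube rests cap up in the 17.5 mm hole (foot within 3 mm of its axis and 4 mm of its floor, upright within 3.4 deg); rotor within 0.09 rad of its start; short tubes within 8 mm, thin tube 15, bottle and vial 25, pipette and mouse 30 mm of theirs (horizontal distance between tube_foot and rack_hole1 below 0.003 m and z of tube_foot in the frame of rack below 0.014 m and angle between long_tube's own z axis and vertical below 0.06 rad and z of long_tube in the frame of rack above 0.03 m and linear speed of long_tube below 0.02 m/s and not (value of joint rotor above 0.09 rad or value of joint rotor below -0.09 rad) and distance of each of short_tube_a, short_tube_b from where it was at the start of the episode below 0.008 m and distance of thin_tube from where it was at the start of the episode below 0.015 m and distance of each of reagent, vial from where it was at the start of the episode below 0.025 m and distance of each of pipette, mouse from where it was at the start of the episode below 0.03 m); the robot touches nothing.
It fails at once if the rotor is turned more than 0.09 rad (5 degrees) (value of joint rotor above 0.09 rad or value of joint rotor below -0.09 rad).
It fails at once if a short tube is shifted more than 8 mm or a bystander (thin tube 15 mm, bottle or vial 25 mm, pipette or mouse 30 mm) is disturbed (distance of any of short_tube_a, short_tube_b from where it was at the start of the episode above 0.008 m or distance of thin_tube from where it was at the start of the episode above 0.015 m or distance of any of reagent, vial from where it was at the start of the episode above 0.025 m or distance of any of pipette, mouse from where it was at the start of the episode above 0.03 m).
It also fails if it takes over 54 s, if anything falls off the work surface, if the arm or the gripper's body presses on something with over 40 N, if the wrist force passes 120 N, or if a joint passes its speed limit or range.

## Working session

There is one attempt and no reset: what is moved stays moved. The work goes in short steps, Python scripts to look and compute and a shell command to move; the robot and the scene stay as the last step left them, time stands still between calls to the robot, and variables do not carry over. Pictures are saved under pics/ and viewed, and the job is handed in when it is done.

```bash
ls; mkdir -p pics
cat > h.py <<'E'
import numpy as np, cv2, sys
sys.path.insert(0,'.')
from station import manip, optics, job
def snap(n,fn):
    p,d=optics.snapshot(n); cv2.imwrite('pics/'+fn+'.png',p[:,:,::-1]); np.save('pics/'+fn+'.npy',d); return p,d
def w2c(n): 
    m=optics.camera_model(n); return np.array(m['mtx']),np.array(m['camera_from_world'])
def px2w(n,u,v,d):
    K,T=w2c(n); u=np.asarray(u,float);v=np.asarray(v,float)
    x=(u-K[0,2])/K[0,0]*d; y=(v-K[1,2])/K[1,1]*d
    P=np.stack([x,-y,-d,np.ones_like(d)],-1)
    return (P@np.linalg.inv(T).T)[...,:3]
def proj(n,P):
    K,T=w2c(n); P=np.atleast_2d(P); c=(np.c_[P,np.ones(len(P))]@T.T)[:,:3]
    return np.c_[K[0,0]*c[:,0]/-c[:,2]+K[0,2], K[1,1]*-c[:,1]/-c[:,2]+K[1,2]]
def cloud(n,d):
    v,u=np.mgrid[:d.shape[0],:d.shape[1]]
    return px2w(n,u,v,d)
E
python3 - <<'E'
from h import *
print(manip.sense())
for n in ['scene','top']:
    snap(n,n+'0'); m=optics.camera_model(n); print(m)
    print(np.linalg.inv(m['camera_from_world'])[:3,3])
E
```

```text
pics
{'t': 0.0, 'q': array([ 1.11948798e+00,  5.28467226e-01,  1.43393675e+00, -2.49631503e-05,
        1.18141343e+00, -1.78489227e-01]), 'qd': array([ 1.46089201e-03,  2.64738140e-03,  2.36959846e-05, -1.29864994e-04,
       -1.74626825e-03, -8.17753451e-04]), 'tau': array([-4.68570979e-04, -4.42345583e+01, -1.78026706e+01, -1.34018023e-04,
        8.36914434e-03,  1.51897763e-05]), 'tcp_pos': array([0.1680665 , 0.60125384, 0.24932198]), 'tool_rot': array([ 1.35982121e-01,  9.90710667e-01, -1.06125289e-03, -3.33550986e-04]), 'force': array([-0.0274132 , -0.31228146,  0.32715806]), 'ft_torque': array([-0.00858584,  0.00910266,  0.02836253]), 'finger_gap': 1.0005822578294494}
{'mtx': array([[426.80521869,   0.        , 277.98495547],
       [  0.        , 426.80521869, 213.27673767],
       [  0.        ,   0.        ,   1.        ]]), 'camera_from_world': array([[-0.64252795,  0.76624558, -0.00505387,  0.39310716],
       [-0.54192512, -0.4497435 ,  0.70996334,  0.20149925],
       [ 0.54173333,  0.45891011,  0.7042205 , -1.44926316],
       [ 0.        ,  0.        ,  0.        ,  1.        ]])}
[1.14689401 0.45448786 0.87953045]
{'mtx': array([[458.65302792,   0.        , 281.25506081],
       [  0.        , 458.65302792, 205.24743345],
       [  0.        ,   0.        ,   1.        ]]), 'camera_from_world': array([[ 0.00445876, -0.99998055, -0.00436211, -0.05812844],
       [ 0.98033518,  0.00351047,  0.19730844, -0.55424567],
       [-0.19728929, -0.00515608,  0.98033176, -1.44287694],
       [ 0.        ,  0.        ,  0.        ,  1.        ]])}
[ 0.25894155 -0.06362124  1.52360187]
```

View pics/scene0.png

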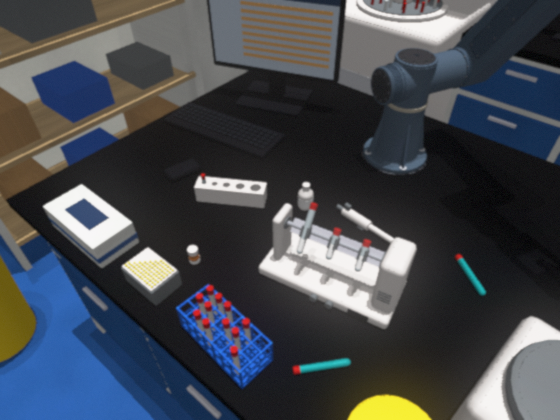

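View pics/top0.png

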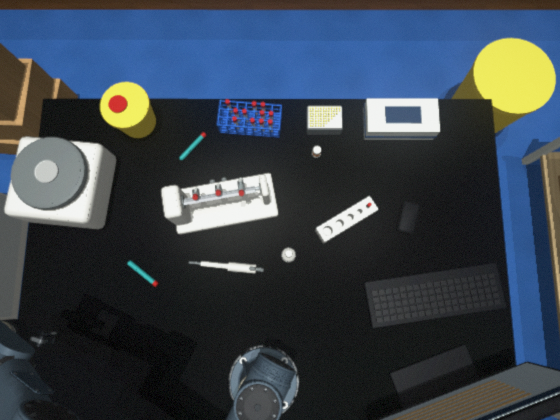

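Run:
```python
from h import *
a=cv2.imread('pics/scene0.png'); b=cv2.imread('pics/top0.png')
ca=cv2.resize(a[190:330,250:430],None,fx=4,fy=4,interpolation=cv2.INTER_CUBIC)
cv2.imwrite('pics/c1.png',ca)
cb=cv2.resize(b[165:240,155:285],None,fx=6,fy=6,interpolation=cv2.INTER_CUBIC)
cv2.imwrite('pics/c2.png',cb)
```

```text
(no output)
```

View pics/c1.png

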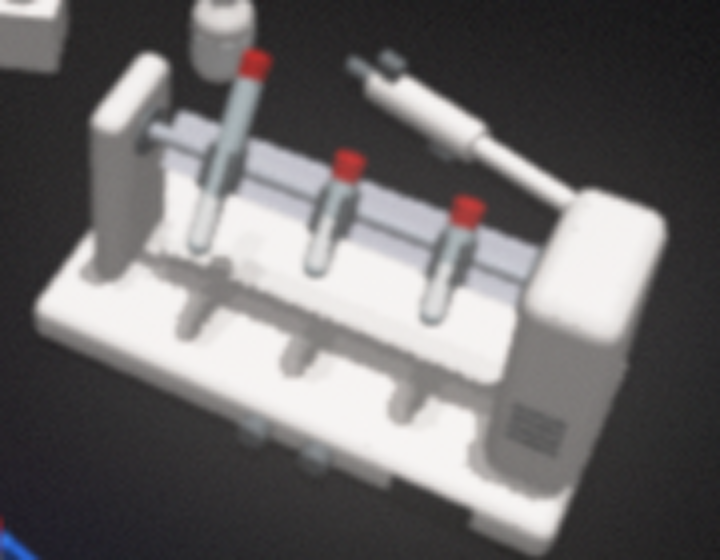

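View pics/c2.png

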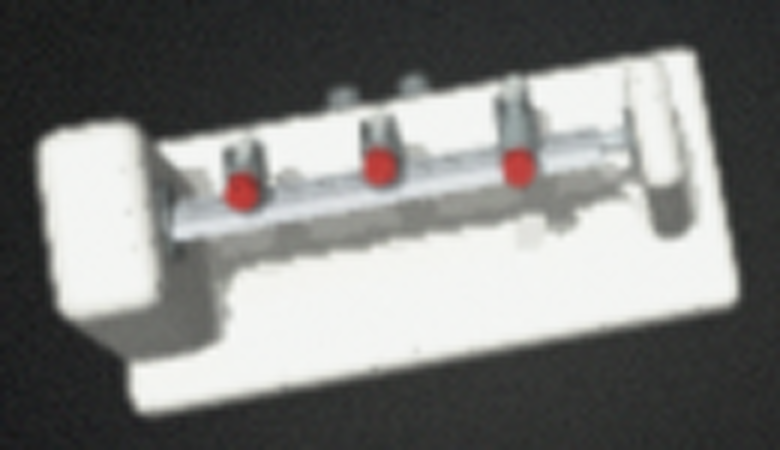

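The long tube is in clip0, at the bearing-tower end: cap at scene px (313,206), body running down to about (300,250). The short tubes have caps at about (337,231) and (367,243). The turquoise tubes lie on the table at (322,366) and (470,272) and are not meant. The enlarged crop confirms this.

```bash
cat > fit.py <<'E'
from h import *
def load(n,fn): 
    return cv2.imread(f'pics/{fn}.png')[:,:,::-1],cloud(n,np.load(f'pics/{fn}.npy'))
def rect(P,z0,z1,box):
    m=(P[...,2]>z0)&(P[...,2]<z1)&(P[...,0]>box[0])&(P[...,0]<box[1])&(P[...,1]>box[2])&(P[...,1]<box[3])
    return P[m]
E
python3 - <<'E'
from fit import *
for n in ['top','scene']:
    I,P=load(n,n+'0'); print(n)
    tab=P[(abs(P[...,2])<.02)&(P[...,0]>.3)&(P[...,0]<.9)&(abs(P[...,1])<.5)]
    print('table z',np.median(tab[:,2]))
    box=(.4,.8,-.2,.35)
    if n=='top': print(proj('top',[[.6,0,.0]]), P[200,220],P[225,348])
    r=rect(P,.027,.039,box); print(len(r),r[:,2].mean(),cv2.minAreaRect(r[:,:2].astype(np.float32)))
    r=rect(P,.165,.195,box); print(len(r),r.min(0),r.max(0))
    box=(.4,.8,-.5,-.1)
    r=rect(P,.048,.062,box); print('rack',len(r),r[:,2].mean(),cv2.minAreaRect(r[:,:2].astype(np.float32)))
E
```

```text
top
table z -0.00043795663967549636
[[264.9644212  195.27224873]] [0.57527199 0.14748082 0.0363683 ] [ 0.49015028 -0.27225754  0.05445977]
2806 0.03232005366740947 ((0.5985787510871887, 0.037992119789123535), (0.4867441654205322, 0.29765310883522034), 86.98625183105469)
875 [ 0.4896814  -0.01630277  0.16507611] [0.62534791 0.3074253  0.19499023]
rack 872 0.05437437953941534 ((0.6203305125236511, -0.333301305770874), (0.35765668749809265, 0.33662253618240356), 1.527667760848999)
scene
table z -0.00032743379401428685
5033 0.03229356398102429 ((0.5347996950149536, 0.028492867946624756), (0.31261715292930603, 0.5235403180122375), 17.175676345825195)
1588 [ 0.49326129 -0.01341779  0.16500648] [0.63048311 0.30847561 0.19474209]
rack 858 0.05357995150077093 ((0.6141438484191895, -0.20807525515556335), (0.29365164041519165, 0.2067825049161911), 31.111103057861328)
```

Run:
```python
from fit import *
from scipy import ndimage as nd
def comp(P,z0,z1,box,k=2):
    m=(P[...,2]>z0)&(P[...,2]<z1)&(P[...,0]>box[0])&(P[...,0]<box[1])&(P[...,1]>box[2])&(P[...,1]<box[3])
    L,n=nd.label(m); s=nd.sum(m,L,range(1,n+1)); 
    return [P[L==i+1] for i in np.argsort(-s)[:k] if s[i]>20]
for n in ['top','scene']:
    I,P=load(n,n+'0'); print(n)
    for nm,z0,z1,box,k in [('plate',.027,.039,(.4,.85,-.2,.35),1),('towers',.168,.195,(.4,.8,-.2,.35),4),('rack',.048,.062,(.35,.8,-.5,-.1),2)]:
        for r in comp(P,z0,z1,box,k):
            (c,s,a)=cv2.minAreaRect(r[:,:2].astype(np.float32)); print(nm,len(r),np.round(r[:,2].mean(),4),np.round(c,4),np.round(s,4),round(a,1))
    red=(I[...,0]>120)&(I[...,1]<90)&(I[...,2]<90)
    L,k=nd.label(red)
    for i in range(1,k+1):
        q=P[L==i]; 
        if len(q)>6:
            c=np.median(q,0)
            if -.45<c[1]<.3 and .35<c[0]<.8: print('red',len(q),c,np.argwhere(L==i).mean(0)[::-1])
```

```text
top
plate 2259 0.0323 [0.5665 0.1333] [0.1492 0.3385] 10.7
towers 585 0.1818 [0.5407 0.2735] [0.0998 0.0564] 10.3
towers 139 0.1731 [ 0.5931 -0.0027] [0.0674 0.0215] 9.8
towers 40 0.1801 [0.5737 0.1358] [0.03   0.0162] 6.6
towers 36 0.1809 [0.5614 0.2038] [0.0299 0.0143] 13.3
rack 790 0.0545 [ 0.5116 -0.2699] [0.0524 0.2075] 31.4
rack 40 0.0518 [ 0.7447 -0.1733] [0.0235 0.0222] 88.3
red 25 [0.56725904 0.13345732 0.18347393] [217.92 192.2 ]
red 23 [0.56096921 0.06122448 0.21279621] [241.2173913  192.13043478]
red 25 [0.55378112 0.20189877 0.18249603] [194.92 196.56]
scene
plate 4904 0.0323 [0.5709 0.136 ] [0.1501 0.338 ] 10.6
towers 988 0.1819 [0.544  0.2751] [0.0999 0.0548] 10.9
towers 179 0.1729 [ 5.95e-01 -2.00e-04] [0.0674 0.0206] 11.2
towers 111 0.1803 [0.5874 0.0672] [0.0305 0.0185] 13.0
towers 96 0.1776 [0.5623 0.2042] [0.0279 0.0182] 13.9
rack 805 0.0538 [ 0.5138 -0.2687] [0.0592 0.2068] 31.1
rack 52 0.05 [ 0.7475 -0.1726] [0.0276 0.0224] 58.8
red 17 [ 0.55447276 -0.33561502  0.08287252] [202.47058824 175.11764706]
red 42 [0.56500945 0.06489354 0.21147524] [312.85714286 205.52380952]
red 44 [0.57182417 0.13669449 0.1825435 ] [336.65909091 230.95454545]
red 47 [0.55876044 0.20585475 0.18313951] [366.38297872 242.34042553]
```

```bash
cat >> fit.py <<'E'
PSI=np.radians(10.65); c35,s35=np.cos(np.radians(35)),np.sin(np.radians(35))
O={'top':np.array([.5665,.1333]),'scene':np.array([.5709,.136])}
def rot(P,o):
    q=P[...,:2]-o; x=q[...,0]*np.cos(PSI)+q[...,1]*np.sin(PSI); y=-q[...,0]*np.sin(PSI)+q[...,1]*np.cos(PSI)
    return np.stack([x,y,P[...,2]],-1)
def clipf(R): # rotor-fixed frame: X out, Y, Z along tube, origin on shaft
    x,y,z=R[...,0],R[...,1],R[...,2]-.145
    return np.stack([x*c35+z*s35,y,-x*s35+z*c35],-1)
E
python3 - <<'E'
from fit import *
from scipy.optimize import least_squares
for n in ['top','scene']:
    I,P=load(n,n+'0'); C=clipf(rot(P,O[n])); 
    m=(abs(C[...,1]+.07)<.013)&(C[...,2]>.02)&(C[...,2]<.054)&(C[...,0]>.008)&(C[...,0]<.045)
    q=C[m]; print(n,len(q), q.min(0),q.max(0))
    # cylinder fit fixed radius
    f=lambda p: np.hypot(q[:,0]-p[0]-p[2]*(q[:,2]-.04), q[:,1]-p[1]-p[3]*(q[:,2]-.04))-.008
    r=least_squares(f,[.022,-.07,0,0],loss='soft_l1',f_scale=.002); print(r.x,np.sqrt(np.mean(r.fun**2)))
    red=(I[...,0]>120)&(I[...,1]<90)&(I[...,2]<90)
    m=red&(abs(C[...,1])<.09)&(C[...,0]>0)&(C[...,0]<.05); 
    for y in(-.07,0,.07):
        k=C[m&(abs(C[...,1]-y)<.015)]; print(y,k.mean(0),'Z',np.percentile(k[:,2],[5,95]))
E
```

```text
top 19 [ 0.02392156 -0.07666674  0.02018699] [ 0.02889263 -0.06459044  0.05330057]
[ 0.02028944 -0.06895293  0.0417349   0.02196785] 0.0006042045321787171
-0.07 [ 0.02395403 -0.07025184  0.06598097] Z [0.0562851  0.07229587]
0 [2.30772131e-02 5.86378521e-05 3.03207879e-02] Z [0.0202675  0.03588094]
0.07 [0.02255498 0.06987439 0.03097369] Z [0.02328798 0.0359828 ]
scene 101 [ 0.01654462 -0.07815771  0.02000507] [ 0.02755824 -0.0626764   0.05379427]
[ 0.01702925 -0.07135296  0.06706128  0.0036992 ] 0.001376136609865785
-0.07 [ 0.02283868 -0.06895725  0.06602161] Z [0.05958614 0.07144646]
0 [0.02209753 0.00065682 0.03096529] Z [0.02530996 0.03555567]
0.07 [0.02234644 0.07061541 0.0308987 ] Z [0.02515774 0.03555184]
```

```bash
python3 -m inch '[3.4,-4.47,0.3,0.038, 3.4,-4.47,0.3,0.038, 3.4,-4.47,0.3,0.038, 3.4,-4.47,0.3,0.038, 3.4,-4.47,0.3,0.038, 3.4,-4.47,0.3,0.038, 3.4,-4.47,0.3,0.038, 3.4,-4.47,0.3,0.038, 3.4,-4.47,0.3,0.038, 3.4,-4.47,0.3,0.038, 3.4,-4.47,0.3,0.038, 3.4,-4.47,0.3,0.04, 0,0,0,0, 0,0,0,0]' 45 100
python3 - <<'E'
from h import *
for n in ['scene','top']: snap(n,n+'1')
a=cv2.imread('pics/scene1.png')[130:300,230:430]; b=cv2.imread('pics/top1.png')[150:250,150:300]
a=cv2.resize(a,(640,544)); cv2.imwrite('pics/s1c.png',a)
E
```

```text
t: 1.85
tcp_pos: [0.5754, 0.0657, 0.2856]
tool_rot: [-0.092, 0.996, 0.0, -0.001]
force: [-0.3, -0.2, -0.1]
finger_gap: 0.455
```

View pics/s1c.png

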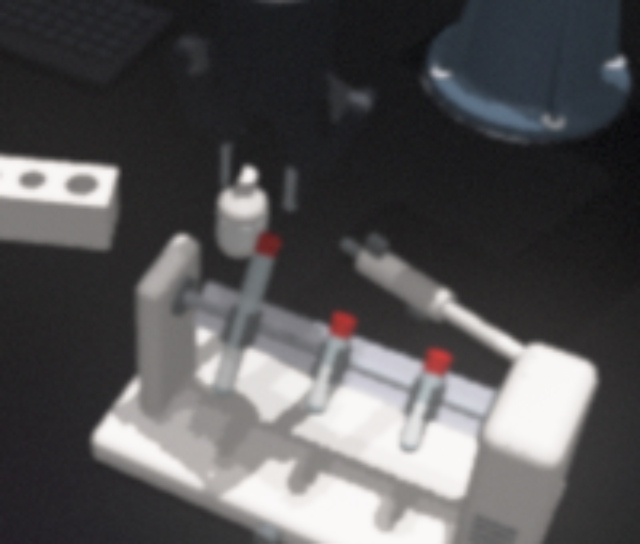

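Run:
```python
from fit import *
T=np.array([.5754,.0657,.2856])
print(proj('scene',T))
from scipy import ndimage as nd
I,P=load('scene','scene1')
m=(np.linalg.norm(P-T,axis=-1)<.06)&(P[...,2]<.31)
q=P[m]; d=rot(q-np.r_[T[:2],0],np.zeros(2))
print(len(q))
h=d[:,1]
for s in(-1,1):
    k=d[(h*s>0)]; print(s,len(k),np.percentile(k,[2,50,98],axis=0).round(4).tolist())
a=cv2.imread('pics/scene1.png')[150:235,270:350]
g=cv2.convertScaleAbs(a,alpha=2.2)
cv2.imwrite('pics/s1d.png',cv2.resize(g,(640,680))[:600])
```

```text
[[312.03217489 183.65763035]]
238
-1 129 [[-0.0105, -0.0326, 0.2693], [0.0064, -0.0214, 0.2901], [0.0125, -0.0197, 0.3085]]
1 109 [[-0.0062, 0.018, 0.2701], [0.0074, 0.0252, 0.2904], [0.0126, 0.0321, 0.3095]]
```

View pics/s1d.png

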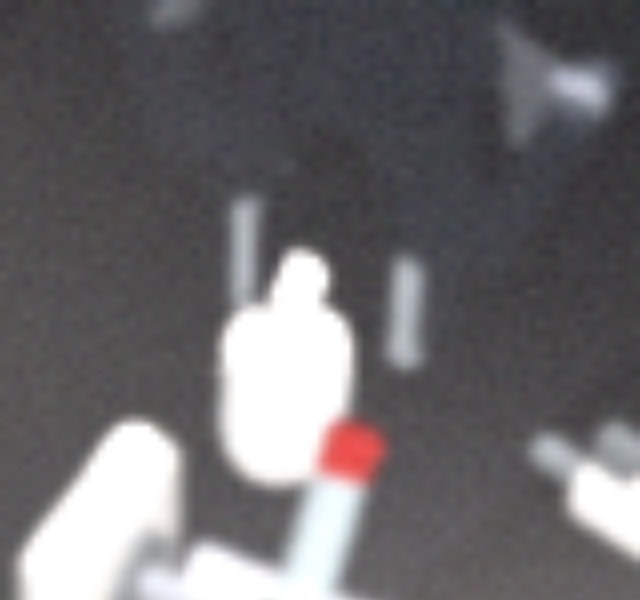

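```bash
python3 -m inch '[0,0,-3,0, 0,0,-3,0, 0,0,-2,0, 0,0,-1.8,0, 0,0,0,0, 0,0,0,0]' 45 100
python3 - <<'E'
from h import *
for n in ['scene','top']: snap(n,n+'2')
a=cv2.imread('pics/scene2.png')[170:260,260:380]
cv2.imwrite('pics/s2c.png',cv2.convertScaleAbs(cv2.resize(a,(780,585)),alpha=1.5))
print(proj('scene',manip.sense()['tcp_pos']))
E
```

```text
t: 2.7
tcp_pos: [0.5764, 0.0663, 0.1891]
tool_rot: [-0.093, 0.996, -0.0, 0.0]
force: [-0.2, -0.7, 1.1]
finger_gap: 0.449
[[309.56315724 216.01948011]]
```

View pics/s2c.png

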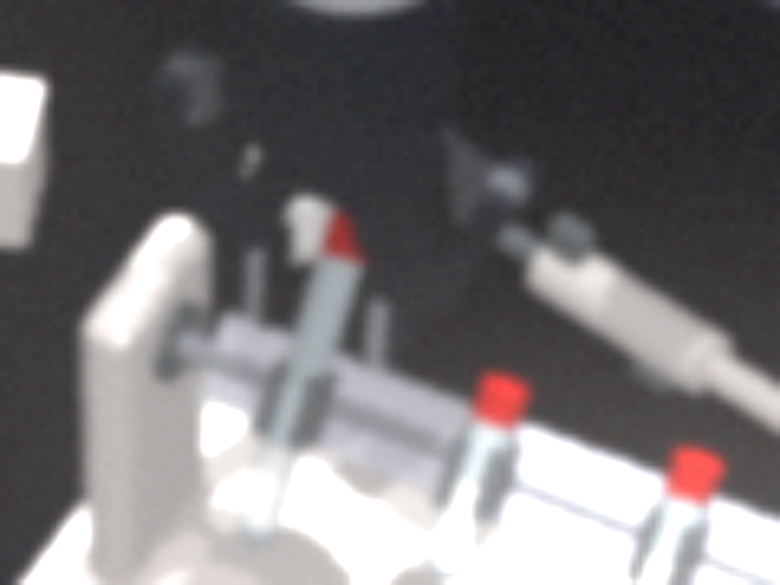

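The pads straddle the tube: pad edges at crop (255,290) and (377,330), tube between them at about (327,310). Closing now.

```bash
python3 -m inch '[0,0,0,0, 0,0,0,0, 0,0,0,0, 0,0,0,0, 0,0,0,0, 0,0,0,0]' 0 60
python3 - <<'E'
from h import *
s=manip.sense(); print(s['ft_torque'],s['force'])
for n in ['scene','top']: snap(n,n+'3')
a=cv2.imread('pics/scene3.png')[170:260,260:380]
cv2.imwrite('pics/s3c.png',cv2.convertScaleAbs(cv2.resize(a,(780,585)),alpha=1.5))
E
```

```text
t: 3.55
tcp_pos: [0.5768, 0.0656, 0.189]
tool_rot: [-0.092, 0.996, 0.0, 0.001]
force: [-1.5, 1.6, 4.6]
finger_gap: 0.167
[0.24838078 0.08507541 0.00818559] [-1.52363861  1.57414361  4.61843292]
```

View pics/s3c.png

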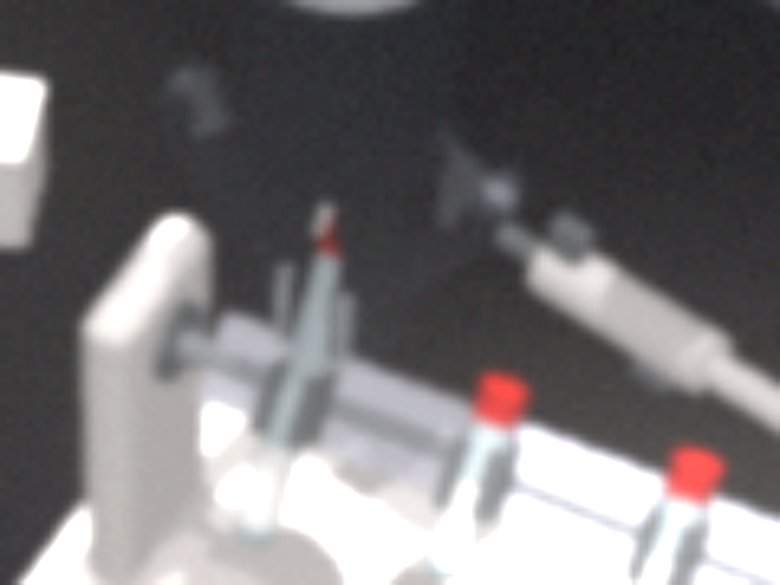

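```bash
python3 -m inch '[0.037,-0.197,0,0, 0.037,-0.197,0,0, 0,0,0,0, 0,0,0,0]' 0 60
python3 -m inch '[0.037,-0.197,0,0, 0.037,-0.197,0,0, 0,0,0,0, 0,0,0,0]' 0 60
python3 - <<'E'
from h import *
for n in ['scene','top']: snap(n,n+'4')
a=cv2.imread('pics/scene4.png')[170:260,260:380]
cv2.imwrite('pics/s4c.png',cv2.convertScaleAbs(cv2.resize(a,(780,585)),alpha=1.5))
E
```

```text
t: 4.15
tcp_pos: [0.5772, 0.0638, 0.1888]
tool_rot: [-0.092, 0.996, 0.002, 0.001]
force: [-1.5, 7.1, 4.0]
finger_gap: 0.169
t: 4.65
tcp_pos: [0.5777, 0.0602, 0.1882]
tool_rot: [-0.092, 0.996, 0.003, 0.0]
force: [0.1, 8.1, 2.2]
finger_gap: 0.169
```

View pics/s4c.png

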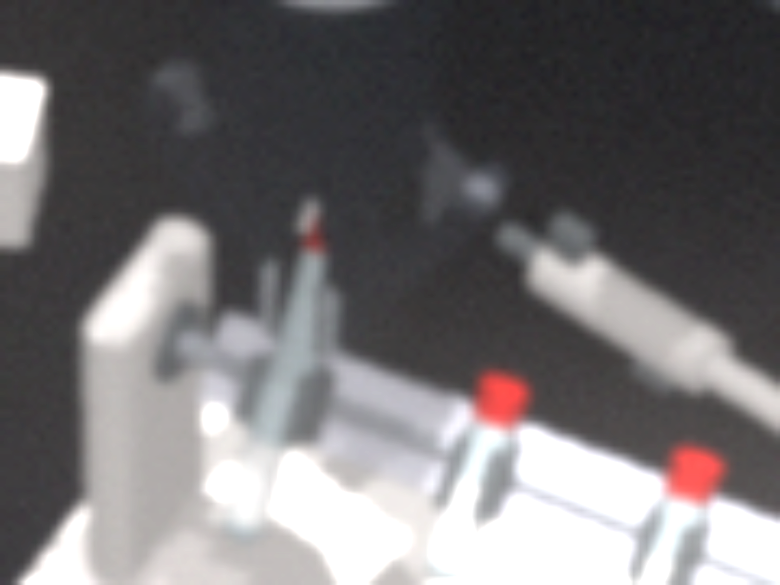

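```bash
python3 -m inch '[0.037,-0.197,0,0, 0.037,-0.197,0,0, 0,0,0,0, 0,0,0,0]' 0 60
python3 - <<'E'
from h import *
for n in ['scene','top']: snap(n,n+'5')
a=cv2.imread('pics/scene5.png')[170:260,260:380]
cv2.imwrite('pics/s5c.png',cv2.convertScaleAbs(cv2.resize(a,(780,585)),alpha=1.5))
E
```

```text
t: 5.25
tcp_pos: [0.5773, 0.0572, 0.1876]
tool_rot: [-0.092, 0.996, 0.003, -0.001]
force: [0.3, 10.9, 1.1]
finger_gap: 0.167
```

View pics/s5c.png

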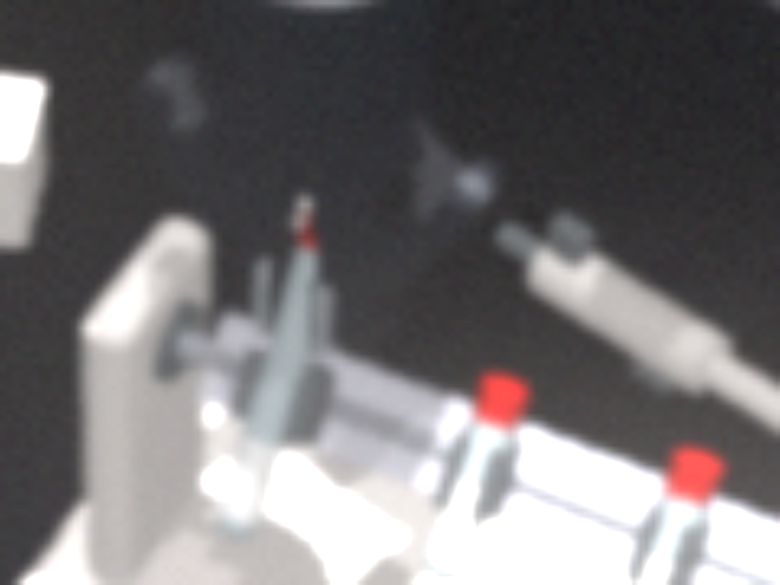

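```bash
cat >> fit.py <<'E'
from scipy.optimize import least_squares
def tubefit(fn,x0=.018,y0=-.07,rng=((-.05,-.016),(.02,.034)),w=.012):
    I,P=load('scene',fn); C=clipf(rot(P,O['scene']))
    for z0,z1 in rng:
        m=(abs(C[...,1]-y0)<w)&(C[...,2]>z0)&(C[...,2]<z1)&(abs(C[...,0]-x0-.003)<.009)
        q=C[m]; zm=(z0+z1)/2
        f=lambda p: np.hypot(q[:,0]-p[0], q[:,1]-p[1])-.008
        r=least_squares(f,[x0,y0],loss='soft_l1',f_scale=.001); print(fn,'Z',zm,len(q),(r.x*1000).round(1),(1000*np.sqrt(np.mean(r.fun**2))).round(2))
E
python3 - <<'E'
from fit import *
tubefit('scene0'); tubefit('scene3'); tubefit('scene4',y0=-.077);tubefit('scene5',y0=-.08)
E
```

```text
scene0 Z -0.033 99 [ 17.2 -70.6] 1.51
scene0 Z 0.027000000000000003 41 [ 15.9 -71.5] 1.39
scene3 Z -0.033 94 [ 18.  -71.3] 1.54
scene3 Z 0.027000000000000003 61 [ 18.1 -70. ] 2.95
scene4 Z -0.033 97 [ 17.  -76.5] 1.29
scene4 Z 0.027000000000000003 55 [ 17.3 -77.5] 2.7
scene5 Z -0.033 97 [ 15.4 -79.1] 1.56
scene5 Z 0.027000000000000003 54 [ 16.  -79.8] 2.87
```

```bash
python3 -m inch '[0.018,-0.1,0,0, 0.161,0.03,0.115,0, 0.161,0.03,0.115,0, 0,0,0,0]' 0 60
python3 -m inch '[0.161,0.03,0.115,0, 0,0,0,0]' 0 60
python3 - <<'E'
from fit import *
for n in ['scene','top']: snap(n,n+'6')
tubefit('scene6',y0=-.08,x0=.022)
a=cv2.imread('pics/scene6.png')[170:260,260:380]
cv2.imwrite('pics/s6c.png',cv2.convertScaleAbs(cv2.resize(a,(780,585)),alpha=1.5))
E
```

```text
t: 5.85
tcp_pos: [0.578, 0.0572, 0.1882]
tool_rot: [-0.092, 0.996, 0.004, -0.005]
force: [-2.7, 9.4, -3.9]
finger_gap: 0.167
t: 6.1
tcp_pos: [0.5786, 0.0578, 0.1887]
tool_rot: [-0.092, 0.996, 0.005, -0.006]
force: [-3.8, 10.1, -4.6]
finger_gap: 0.172
scene6 Z -0.033 94 [ 16.6 -78.4] 1.38
scene6 Z 0.027000000000000003 56 [ 17.2 -80. ] 2.96
```

View pics/s6c.png

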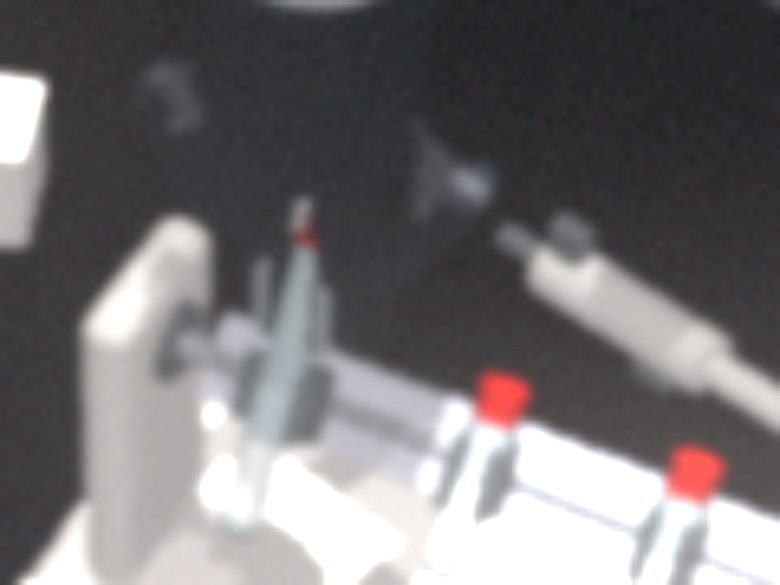

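```bash
python3 -m inch '[0.018,-0.1,0,0, 0.018,-0.1,0,0, 0,0,0,0]' 0 60
python3 - <<'E'
from fit import *
for n in ['scene']: snap(n,n+'7')
tubefit('scene7',y0=-.08,x0=.022)
E
```

```text
t: 6.58
tcp_pos: [0.578, 0.0568, 0.1882]
tool_rot: [-0.092, 0.996, 0.006, -0.007]
force: [-3.8, 12.3, -5.6]
finger_gap: 0.167
scene7 Z -0.033 90 [ 15.  -78.6] 1.44
scene7 Z 0.027000000000000003 55 [ 16.8 -80.1] 2.6
```

```bash
python3 -m inch '[-0.161,-0.03,-0.115,0, -0.161,-0.03,-0.115,0, 0.037,-0.197,0,0, 0.018,-0.1,0,0, 0,0,0,0]' 0 60
python3 - <<'E'
from fit import *
for n in ['scene']: snap(n,n+'8')
tubefit('scene8',y0=-.082,x0=.018)
a=cv2.imread('pics/scene8.png')[190:260,270:350]
cv2.imwrite('pics/s8c.png',cv2.convertScaleAbs(cv2.resize(a,(680,595),interpolation=cv2.INTER_CUBIC),alpha=1.5))
E
```

```text
t: 7.25
tcp_pos: [0.5768, 0.0548, 0.1873]
tool_rot: [-0.092, 0.996, 0.007, -0.005]
force: [-3.6, 18.3, -1.2]
finger_gap: 0.17
scene8 Z -0.033 93 [ 14.  -80.2] 1.3
scene8 Z 0.027000000000000003 53 [ 15.2 -81.6] 2.51
```

View pics/s8c.png

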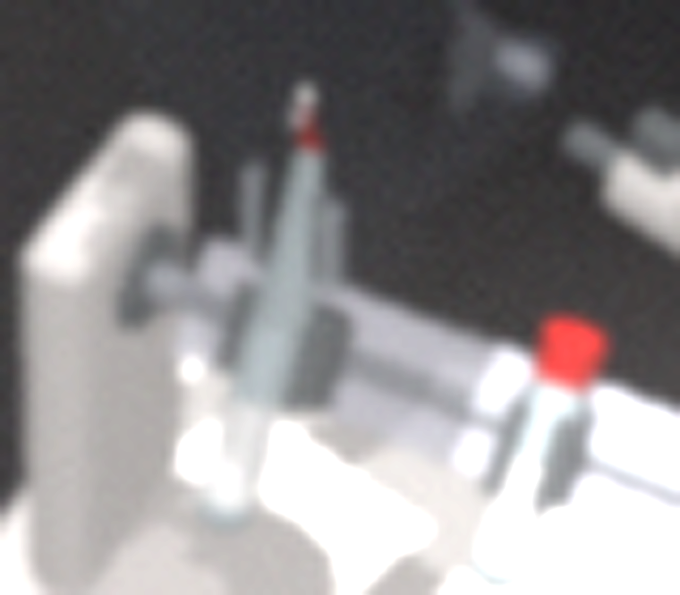

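```bash
python3 -m inch '[-0.03,0.15,0,0, 0.161,0.03,0.115,0, 0.161,0.03,0.115,0, 0,0,0,0]' 0 60
python3 - <<'E'
from fit import *
for n in ['scene']: snap(n,n+'9')
tubefit('scene9',y0=-.082,x0=.018)
E
```

```text
t: 7.8
tcp_pos: [0.5783, 0.056, 0.1885]
tool_rot: [-0.092, 0.996, 0.006, -0.007]
force: [-4.1, 15.7, -3.8]
finger_gap: 0.171
scene9 Z -0.033 94 [ 15.7 -79.6] 1.37
scene9 Z 0.027000000000000003 53 [ 16.7 -81.7] 3.0
```

```bash
python3 -m inch '[0.161,0.03,0.115,0, 0.161,0.03,0.115,0, 0,0,0,0]' 0 60
python3 - <<'E'
from fit import *
for n in ['scene']: snap(n,n+'10')
tubefit('scene10',y0=-.082,x0=.018)
E
```

```text
t: 8.22
tcp_pos: [0.5795, 0.057, 0.1896]
tool_rot: [-0.092, 0.996, 0.007, -0.009]
force: [-6.7, 14.7, -7.0]
finger_gap: 0.17
scene10 Z -0.033 95 [ 16.5 -78.5] 1.56
scene10 Z 0.027000000000000003 56 [ 19.6 -81.4] 2.79
```

```bash
python3 -m inch '[-0.161,-0.03,-0.115,0, -0.161,-0.03,-0.115,0, 0,0,0,0]' 0 60
cat >> fit.py <<'E'
def rotor(fn):
    # apply ICP-free estimate: mean X of points of short tubes' caps/feet & bar vs Z
    I,P=load('scene',fn); C=clipf(rot(P,O['scene'])); out=[]
    for y in (0,.07):
        for z0,z1 in((-.038,-.018),(.018,.034)):
            m=(abs(C[...,1]-y)<.012)&(C[...,2]>z0)&(C[...,2]<z1)&(abs(C[...,0]-.021)<.012); q=C[m]
            f=lambda p: np.hypot(q[:,0]-p[0], q[:,1]-p[1])-.008
            r=least_squares(f,[.018,y],loss='soft_l1',f_scale=.001); out+=[r.x[0]*1000]
    # bar points
    m=(C[...,1]>-.05)&(C[...,1]<.1)&(abs(C[...,0]-.003)<.006)&(abs(C[...,2])<.018); q=C[m]
    p=np.polyfit(q[:,2],q[:,0],1); print(fn,np.round(out,1),'bar slope',p.round(4),len(q))
E
python3 - <<'E'
from fit import *
for n in ['scene']: snap(n,n+'11')
tubefit('scene11',y0=-.082,x0=.018)
for k in (0,3,5,6,8,9,10,11): rotor(f'scene{k}')
E
```

```text
t: 8.65
tcp_pos: [0.5781, 0.0558, 0.1884]
tool_rot: [-0.092, 0.996, 0.006, -0.007]
force: [-4.0, 14.9, -4.4]
finger_gap: 0.168
scene11 Z -0.033 95 [ 15.2 -79.7] 1.22
scene11 Z 0.027000000000000003 53 [ 16.9 -81. ] 2.55
scene0 [16.7 17.3 16.2 17. ] bar slope [0.0064 0.0016] 674
scene3 [16.4 17.1 16.9 16.7] bar slope [0.0086 0.0017] 672
scene5 [17.1 17.3 16.2 17.2] bar slope [0.0057 0.0016] 669
scene6 [16.8 17.3 16.2 17.2] bar slope [0.0002 0.0016] 672
scene8 [16.6 17.3 16.5 16.6] bar slope [-0.0017  0.0017] 665
scene9 [17.2 17.6 16.5 17.4] bar slope [-0.0007  0.0017] 671
scene10 [16.9 17.4 16.4 17.1] bar slope [0.0093 0.0016] 668
scene11 [16.6 16.8 16.3 17. ] bar slope [-0.0081  0.0016] 677
```

```bash
python3 -m inch '[-0.037,0.197,0,0, 0.161,0.03,0.115,0, 0.161,0.03,0.115,0, 0,0,0,0]' 0 60
cat >> fit.py <<'E'
def forces():
    s=manip.sense(); f=s['force'];t=s['ft_torque'];ex=np.array([np.cos(PSI),np.sin(PSI),0]);ey=np.array([-np.sin(PSI),np.cos(PSI),0])
    fx,fy,fz=f@ex,f@ey,f[2]; S=np.array([.569,.136,.145]); r=s['tcp_pos']-S
    c=clipf(rot(s['tcp_pos'],np.array([.569,.136])))*1000
    print('F X,Y,Z %.1f %.1f %.1f'%(fx*c35+fz*s35,fy,-fx*s35+fz*c35),'tau: tcp-only %.3f  M_y %.3f'%(-(np.cross(r,f)@ey),-t@ey),'M_x %.3f M_z %.3f'%(t@ex,t[2]),'TCP clip',(c-[17,-70,0]).round(1))
E
python3 - <<'E'
from fit import *
forces()
snap('scene','scene12'); tubefit('scene12',y0=-.082,x0=.018); rotor('scene12')
E
```

```text
t: 9.2
tcp_pos: [0.58, 0.0579, 0.19]
tool_rot: [-0.092, 0.996, 0.006, -0.008]
force: [-4.9, 12.6, -7.5]
finger_gap: 0.171
F X,Y,Z -6.4 13.3 -4.7 tau: tcp-only 0.142  M_y -0.651 M_x 2.527 M_z 0.208 TCP clip [ 5.8 -8.8 39. ]
scene12 Z -0.033 94 [ 17.6 -78.1] 1.48
scene12 Z 0.027000000000000003 57 [ 19.5 -80.4] 2.76
scene12 [16.4 16.9 16.6 16.8] bar slope [0.0048 0.0017] 669
```

```bash
python3 -m inch '[0.161,0.03,0.115,0, 0.15,0.08,0.115,0, 0,0,0,0]' 0 60
python3 - <<'E'
from fit import *
forces()
snap('scene','scene13'); tubefit('scene13',y0=-.082,x0=.02); rotor('scene13')
E
```

```text
t: 9.62
tcp_pos: [0.591, 0.0538, 0.1964]
tool_rot: [-0.093, 0.996, -0.0, 0.001]
force: [1.3, 1.4, 0.3]
finger_gap: 0.172
F X,Y,Z 1.5 1.2 -0.7 tau: tcp-only -0.080  M_y 0.227 M_x 0.274 M_z 0.008 TCP clip [ 17.8 -14.9  38.4]
scene13 Z -0.033 3 [ 30.5 -85.6] 0.17
scene13 Z 0.027000000000000003 3 [ 25.5 -64.8] 0.44
scene13 [16.8 16.8 16.6 16.8] bar slope [-0.0023  0.0017] 670
```

```bash
python3 -m inch '[0.4,0.075,0.28,0, 0.4,0.075,0.28,0, 0.4,0.075,0.28,0, 0.4,0.075,0.28,0, 0,0,0.5,0, 0,0,1,0, 0,0,2,0, 0,0,0,0]' 0 60
python3 - <<'E'
from fit import *
forces()
for n in ['scene','top']: snap(n,n+'14')
rotor('scene14')
a=cv2.imread('pics/scene14.png')[150:300,250:410]
cv2.imwrite('pics/s14c.png',cv2.convertScaleAbs(cv2.resize(a,(640,600),interpolation=cv2.INTER_CUBIC),alpha=1.5))
E
```

```text
t: 10.68
tcp_pos: [0.6073, 0.0567, 0.2447]
tool_rot: [-0.093, 0.996, -0.0, 0.002]
force: [1.2, 0.3, -0.6]
finger_gap: 0.171
F X,Y,Z 0.6 0.1 -1.2 tau: tcp-only -0.132  M_y -0.041 M_x -0.040 M_z 0.071 TCP clip [ 59.  -15.   68.5]
scene14 [16.8 17.4 16.6 17.1] bar slope [-0.0014  0.0018] 672
```

View pics/s14c.png

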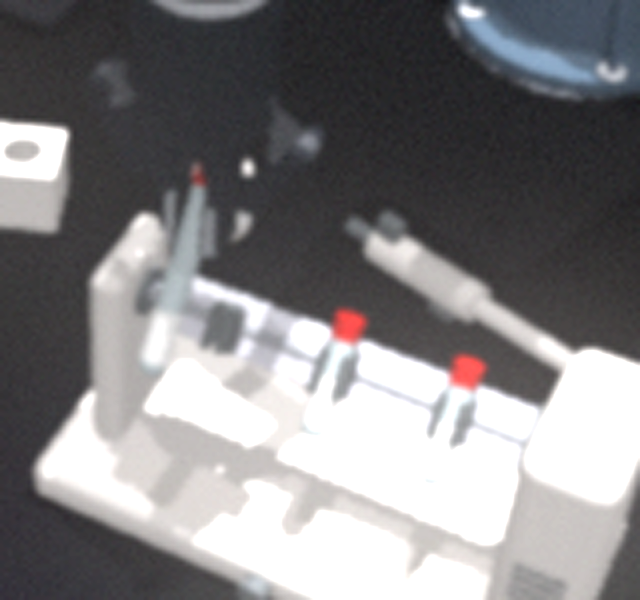

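The tube is free of the clip and held at crop (180,270); the rotor has not moved (bar slope about 0). Next I'll measure the rack.

Run:
```python
from fit import *
print(manip.sense()['q'])
a=cv2.imread('pics/scene0.png')[165:215,185:275]; b=cv2.imread('pics/top0.png')[190:250,310:385]
cv2.imwrite('pics/r1.png',cv2.resize(a,None,fx=8,fy=8,interpolation=cv2.INTER_CUBIC))
cv2.imwrite('pics/r2.png',cv2.resize(b,None,fx=8,fy=8,interpolation=cv2.INTER_CUBIC))
u=np.array([-np.sin(np.radians(31.2)),np.cos(np.radians(31.2))])
for n in('scene','top'):
    c=np.array([.513,-.268]); print(n,[proj(n,[*(c+u*y),.055]).round(1).tolist() for y in(-.08,-.048,-.012,.029,.075)])
```

```text
[-8.99767865e-02  5.13667419e-01  1.48361384e+00 -5.25156184e-05
  1.14410837e+00 -1.84598775e+00]
scene [[[203.3, 182.4]], [[213.8, 183.5]], [[225.7, 184.6]], [[239.3, 186.0]], [[254.7, 187.5]]]
top [[[367.2, 205.6]], [[359.0, 210.5]], [[349.7, 216.1]], [[339.0, 222.6]], [[326.9, 229.8]]]
```

View pics/r1.png

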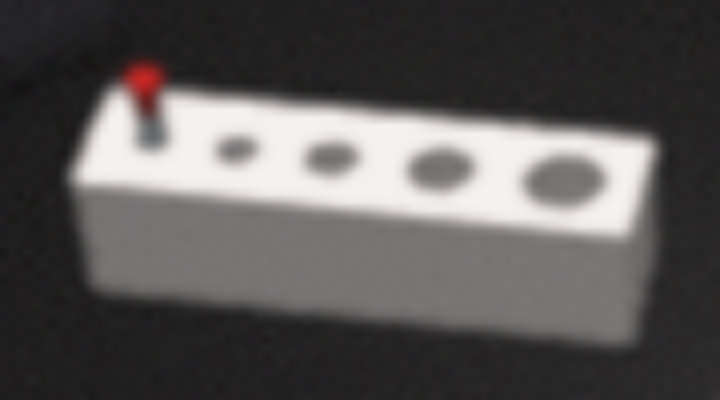

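View pics/r2.png

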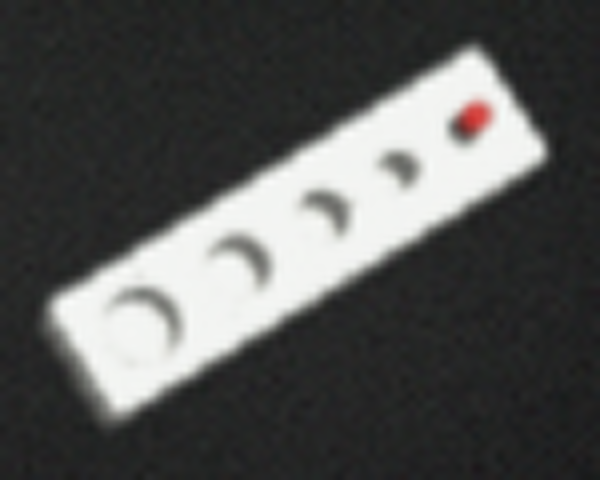

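```bash
python3 -m inch '[0,0,2.5,0, 0,0,2.5,0, -0.95,-3.24,0,-0.1215, -0.95,-3.24,0,-0.1215, -0.95,-3.24,0,-0.1215, -0.95,-3.24,0,-0.1215, -0.95,-3.24,0,-0.1215, -0.95,-3.24,0,-0.1215, -0.95,-3.24,0,-0.1215, -0.95,-3.24,0,-0.1215, -0.95,-3.24,0,-0.1215, -0.95,-3.24,0,-0.1215, 0,0,-4,0, 0,0,-4,0, 0,0,-3.5,0, 0,0,0,0, 0,0,0,0]' 0 60
python3 - <<'E'
from fit import *
for n in ['scene','top']: snap(n,n+'15')
a=cv2.imread('pics/scene15.png')[115:215,185:285]; b=cv2.imread('pics/top15.png')[180:260,310:390]
cv2.imwrite('pics/s15c.png',cv2.convertScaleAbs(cv2.resize(a,(600,600),interpolation=cv2.INTER_CUBIC),alpha=1.5))
cv2.imwrite('pics/t15c.png',cv2.convertScaleAbs(cv2.resize(b,(600,600),interpolation=cv2.INTER_CUBIC),alpha=1.5))
s=manip.sense();print(s['q'])
E
```

```text
t: 12.9
tcp_pos: [0.5116, -0.2676, 0.1782]
tool_rot: [0.492, 0.87, -0.0, 0.001]
force: [-0.0, -0.5, -0.1]
finger_gap: 0.166
[-6.75203620e-01  5.54639258e-01  1.62326359e+00 -1.70481747e-05
  9.60369351e-01 -1.21640069e+00]
```

View pics/s15c.png

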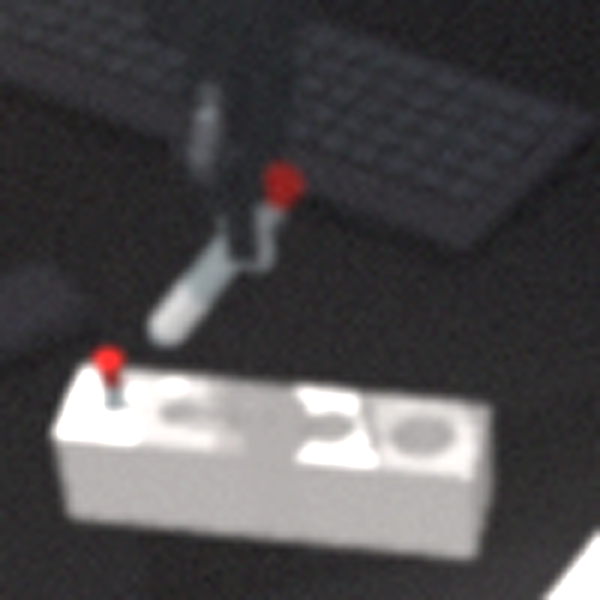

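View pics/t15c.png

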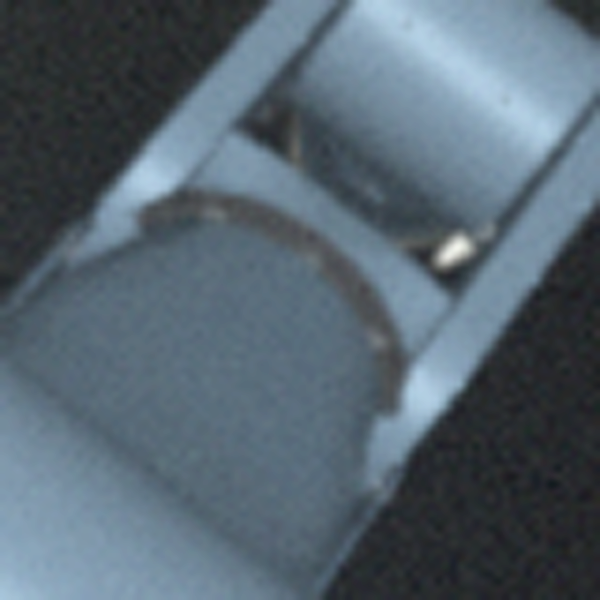

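```bash
cat >> fit.py <<'E'
YAW=np.radians(31.2); RU=np.array([-np.sin(YAW),np.cos(YAW),0]); RV=np.array([np.cos(YAW),np.sin(YAW),0])
def hole1_scene():
    # ray of measured hole-centre pixels to z plane .055(- bias)
    K,T=w2c('scene'); cam=np.linalg.inv(T)[:3,3]
    H=[]
    for (u,v),y in (((214.6,183.75),-.048),((226.4,184.6),-.012),((240.1,186.0),.029),((255.5,187.6),.075)):
        p=px2w('scene',u,v,np.array(1.0)); d=p-cam; X=cam+d*((.055-cam[2])/d[2]); H.append(X+RU*(-.048-y))
    H=np.array(H); return H
def heldtube(fn,tcp,zcut=.0):
    I,P=load('scene',fn)
    D=P-tcp; s=D@RU; v=D@RV
    m=(P[...,2]>.06)&(abs(v)<.014)&(P[...,2]<tcp[2]-.018)&(s<.02)&(s>-.075)
    # drop rack/thin tube
    return P[m]
def cylfit(q,a0,p0,r=.008):
    def f(x):
        a=np.array([x[0],x[1],1.]); a/=np.linalg.norm(a); d=q-np.array([x[2],x[3],p0[2]])
        return np.linalg.norm(d-np.outer(d@a,a),axis=1)-r
    R=least_squares(f,[a0[0]/a0[2],a0[1]/a0[2],p0[0],p0[1]],loss='soft_l1',f_scale=.001); x=R.x
    a=np.array([x[0],x[1],1.]); a/=np.linalg.norm(a); return a,np.array([x[2],x[3],p0[2]]),np.sqrt(np.mean(R.fun**2))
E
python3 - <<'E'
from fit import *
H=hole1_scene(); print('hole1 est',(H*1000).round(1).tolist(), (H.mean(0)*1000).round(1))
t=manip.sense()['tcp_pos']; q=heldtube('scene15',t); print(len(q),q.min(0),q.max(0))
a0=np.r_[RU[:2]*s35,c35]; p0=t-.05*a0
a,p,e=cylfit(q,a0,p0); print('axis',a.round(3),'lean',np.degrees(np.arccos(a[2])),'along row',np.degrees(np.arctan2(a@RU,a[2])),'side',np.degrees(np.arctan2(a@RV,a[2])),e)
# foot end along axis
s=(q-p)@a; print('smin',np.sort(s)[:4]); foot=p+a*np.sort(s)[1]; 
# tcp vs axis
d=t-p; perp=d-(d@a)*a; print('tcp off axis: row %.1f side %.1f'%(perp@RU*1000,perp@RV*1000),'tcp s',d@a)
print('grip-foot',(d@a)-np.sort(s)[1]); S=p+a*(np.sort(s)[1]+.008); print('S',S)
h=H.mean(0); e=S-h; print('S-h row %.1f side %.1f z %.1f'%(e@RU*1000,e@RV*1000,e[2]*1000))
E
```

```text
hole1 est [[537.3, -306.4, 55.0], [536.4, -307.6, 55.0], [536.4, -307.3, 55.0], [536.7, -307.0, 55.0]] [ 536.7 -307.1   55. ]
108 [ 0.50190906 -0.3299148   0.07547683] [ 0.55427128 -0.25776576  0.16084876]
axis [-0.286  0.52   0.805] lean 36.37492909348334 along row 36.350484178328635 side 1.782785069168867 0.0021341312910683574
smin [-0.07932129 -0.04203465 -0.04200402 -0.04056101]
tcp off axis: row -2.6 side -0.4 tcp s 0.048454788450157174
grip-foot 0.09048943603835663
S [ 0.53466275 -0.30831004  0.11082116]
S-h row -0.0 side -2.4 z 55.8
```

```bash
python3 -m inch '[0.2,0.12,-2,0, 0,0,-1.8,0, 0,0,0,0, 0,0,0,0]' 0 60
cat >> fit.py <<'E'
def look(fn,box=(115,215,185,285)):
    snap('scene',fn); a=cv2.imread(f'pics/{fn}.png')[box[0]:box[1],box[2]:box[3]]
    cv2.imwrite(f'pics/{fn}c.png',cv2.convertScaleAbs(cv2.resize(a,(600,600),interpolation=cv2.INTER_CUBIC),alpha=1.3))
E
python3 - <<'E'
from fit import *
look('scene16',(135,195,190,250))
t=manip.sense()['tcp_pos']; print(t)
q=heldtube('scene16',t); q=q[q[:,2]>.075]
a0=np.r_[RU[:2]*s35,c35]
S=t-.0855*a0; print('kin S',S, 'px',proj('scene',S), 'foot',proj('scene',t-.0935*a0))
a,p,e=cylfit(q,a0,t-.04*a0); print(len(q),a.round(3),e)
H=hole1_scene().mean(0)
x=p+a*((.068-p[2])/a[2]); d=x-H; print('axis at z=.068: row %.1f side %.1f'%(d@RU*1000,d@RV*1000))
E
```

```text
t: 13.5
tcp_pos: [0.5139, -0.2666, 0.1409]
tool_rot: [0.492, 0.87, -0.0, 0.001]
force: [-0.3, -0.4, -0.4]
finger_gap: 0.17
[ 0.51393503 -0.26663435  0.14097813]
kin S [ 0.53933948 -0.30858208  0.07094063] px [[212.96241569 179.6564233 ]] foot [[211.69604003 181.21523525]]
87 [-0.34   0.489  0.803] 0.002571111336862819
axis at z=.068: row -4.3 side 2.4
```

View pics/scene16c.png

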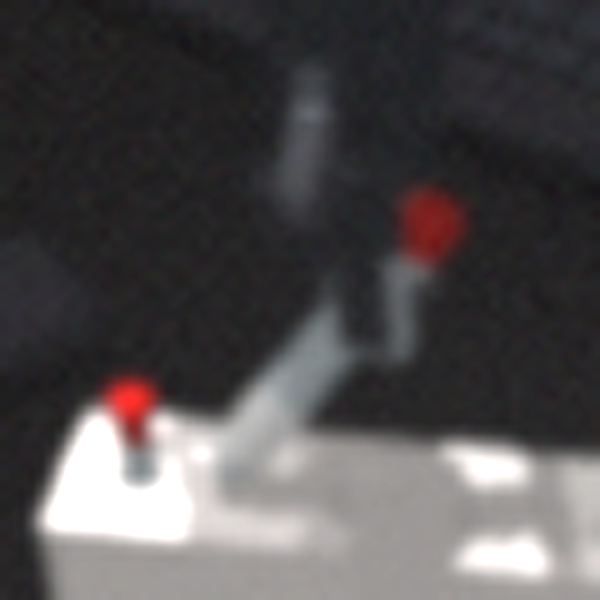

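```bash
cat >> fit.py <<'E'
def overlay(fn,out,box,lean=35.,L=.0935,t=None,sh=(0,0),sc=10,gain=1.3,side=0.):
    v0,v1,u0,u1=box; a=cv2.imread(f'pics/{fn}.png')[v0:v1,u0:u1]
    a=cv2.convertScaleAbs(cv2.resize(a,None,fx=sc,fy=sc,interpolation=cv2.INTER_CUBIC),alpha=gain)
    if t is None: t=manip.sense()['tcp_pos']
    ax=RU*np.sin(np.radians(lean))+np.array([0,0,np.cos(np.radians(lean))])
    cam=np.linalg.inv(w2c('scene')[1])[:3,3]
    S=t-(L-.008)*ax; vw=cam-S; vw/=np.linalg.norm(vw); n=np.cross(ax,vw); n/=np.linalg.norm(n); m=np.cross(n,vw); 
    def dr(pts,col):
        p=proj('scene',pts)+np.array(sh); p=((p+.5-[u0,v0])*sc).astype(int); cv2.polylines(a,[p.reshape(-1,1,2)],False,col,1)
    for s in(-1,1): dr(np.array([S+s*.008*n, S+s*.008*n+.1*ax]),(0,255,255))
    th=np.linspace(0,2*np.pi,40); dr(S+.008*(np.outer(np.cos(th),n)+np.outer(np.sin(th),m)),(0,255,255))
    H=hole1_scene().mean(0); p=H+.00875*(np.outer(np.cos(th),RU)+np.outer(np.sin(th),RV)); q=((proj('scene',p)+.5-[u0,v0])*sc).astype(int); cv2.polylines(a,[q.reshape(-1,1,2)],False,(0,255,0),1)
    cv2.imwrite(f'pics/{out}.png',a)
E
python3 - <<'E'
from fit import *
overlay('scene16','o16',(135,195,190,250))
E
```

```text
(no output)
```

View pics/o16.png

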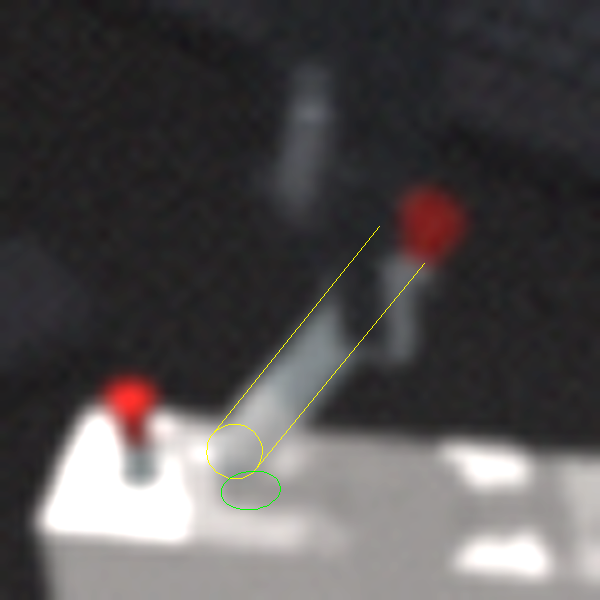

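```bash
python3 -m inch '[0,0,-0.6,0, 0,0,-0.4,0, 0,0,0,0]' 0 60
python3 -m inch '[0,0,-0.2,0, 0,0,-0.2,0, 0,0,0,0]' 0 60
python3 - <<'E'
from fit import *
snap('scene','scene17'); overlay('scene17','o17',(135,195,190,250))
E
```

```text
t: 13.92
tcp_pos: [0.513, -0.2664, 0.1292]
tool_rot: [0.492, 0.87, -0.0, -0.0]
force: [-1.3, -0.5, -0.2]
finger_gap: 0.166
t: 14.3
tcp_pos: [0.5132, -0.2671, 0.126]
tool_rot: [0.492, 0.87, -0.001, 0.001]
force: [-2.8, -4.5, 3.7]
finger_gap: 0.17
```

View pics/o17.png

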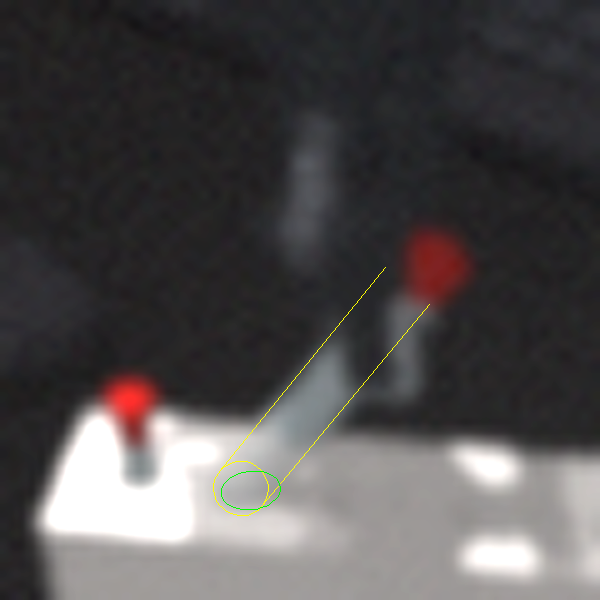

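```bash
python3 -m inch '[-0.13,-0.08,0.1,0, 0,0,0,0, 0,0,0,0]' 0 20
```

```text
t: 14.72
tcp_pos: [0.5125, -0.2671, 0.1266]
tool_rot: [0.492, 0.87, 0.0, 0.001]
force: [1.0, -4.7, 0.8]
finger_gap: 0.167
```

```bash
python3 -m inch '[-0.04,-0.025,0,0, 0.326,-0.539,0.38,0, 0.342,-0.565,0.33,0, 0,0,0,0]' 0 20
python3 - <<'E'
from fit import *
snap('scene','scene18'); overlay('scene18','o18',(135,195,190,250),lean=25)
E
```

```text
t: 15.22
tcp_pos: [0.5146, -0.2732, 0.1326]
tool_rot: [0.493, 0.87, 0.003, -0.007]
force: [-3.5, 6.3, 4.4]
finger_gap: 0.167
```

View pics/o18.png

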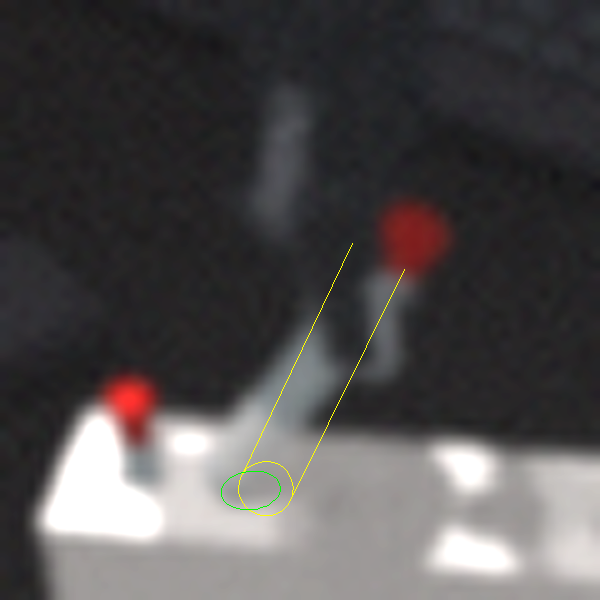

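```bash
cat >> fit.py <<'E'
def caplean(fn,t,ref=None):
    I=cv2.imread(f'pics/{fn}.png')[:,:,::-1].astype(int); v,u=np.mgrid[:420,:560]
    pt=proj('scene',t)[0]
    m=(I[...,0]>60)&(I[...,0]>2.2*I[...,1])&(np.hypot(u-pt[0],v-pt[1])<30)&(v<pt[1]+14)&(u>pt[0]-6)
    w=(I[...,0]-I[...,1])*m; c=np.array([(u*w).sum(),(v*w).sum()])/w.sum()
    K=[]
    for th in range(-10,46,5):
        r=np.radians(th); p=t+.0245*(RU*np.sin(r)+np.array([0,0,np.cos(r)])); K.append(proj('scene',p)[0]-pt)
    return c-pt,m.sum(),np.round(K,1)
E
python3 - <<'E'
from fit import *
for f,t in(('scene15',[.5116,-.2676,.1782]),('scene16',[.5139,-.2666,.1409]),('scene17',[.5132,-.2671,.126]),('scene18',[.5146,-.2732,.1326])):
    r=caplean(f,np.array(t)); print(f,r[0].round(2),r[1])
print(r[2].tolist())
E
```

```text
scene15 [ 5.32 -5.51] 35
scene16 [ 5.33 -5.17] 30
scene17 [ 5.39 -5.03] 32
scene18 [ 5.07 -5.36] 33
[[-2.3, -7.0], [-1.6, -7.0], [-0.8, -7.0], [-0.1, -6.9], [0.7, -6.7], [1.4, -6.5], [2.2, -6.3], [2.9, -6.0], [3.6, -5.6], [4.3, -5.3], [4.9, -4.8], [5.5, -4.4]]
```

```bash
python3 -m inch '[0,0,0,0, 0,0,0,0]' 15 20
python3 -m inch '[0,0,0,0, 0,0,0,0]' 16 20
python3 -m inch '[0,0,0,0, 0,0,0,0]' 16.5 20
python3 - <<'E'
from fit import *
t=manip.sense()['tcp_pos'];snap('scene','scene19'); print(caplean('scene19',t)[:2])
E
```

```text
t: 15.52
tcp_pos: [0.5146, -0.2733, 0.1327]
tool_rot: [0.493, 0.87, 0.002, -0.007]
force: [-3.6, 7.0, 3.5]
finger_gap: 0.168
t: 15.78
tcp_pos: [0.5146, -0.2733, 0.1327]
tool_rot: [0.493, 0.87, 0.002, -0.007]
force: [-3.2, 6.8, 4.2]
finger_gap: 0.164
t: 16.02
tcp_pos: [0.5146, -0.2733, 0.1327]
tool_rot: [0.493, 0.87, 0.002, -0.007]
force: [-3.6, 6.0, 4.7]
finger_gap: 0.168
(array([ 4.97403822, -5.3636078 ]), np.int64(34))
```

```bash
python3 -m inch '[0,0,0,0]' 17 20
python3 -m inch '[0,0,0,0]' 17.3 20
```

```text
t: 16.2
tcp_pos: [0.5146, -0.2734, 0.1327]
tool_rot: [0.493, 0.87, 0.002, -0.007]
force: [-3.3, 6.6, 5.0]
finger_gap: 0.175
t: 16.32
tcp_pos: [0.5147, -0.2735, 0.1327]
tool_rot: [0.493, 0.87, 0.002, -0.006]
force: [-3.2, 6.7, 3.7]
finger_gap: 0.175
```

```bash
python3 -m inch '[0,0,0,0]' 17.6 20
python3 -m inch '[0,0,0,0]' 17.9 20
```

```text
t: 16.45
tcp_pos: [0.5147, -0.2735, 0.1327]
tool_rot: [0.493, 0.87, 0.002, -0.006]
force: [-3.6, 6.7, 3.8]
finger_gap: 0.176
t: 16.58
tcp_pos: [0.5151, -0.2739, 0.1329]
tool_rot: [0.493, 0.87, 0.002, -0.006]
force: [-2.9, 6.5, 6.0]
finger_gap: 0.18
```

```bash
python3 -m inch '[0,0,0,0]' 18 20
python3 -m inch '[0,0,0,0, 0,0,0,0]' 18.1 20
python3 - <<'E'
from fit import *
t=manip.sense()['tcp_pos'];snap('scene','scene20'); print(caplean('scene20',t)[:2])
overlay('scene20','o20',(135,195,190,250),lean=28)
E
```

```text
t: 16.7
tcp_pos: [0.5153, -0.2741, 0.1331]
tool_rot: [0.492, 0.87, 0.002, -0.005]
force: [-2.7, 6.1, 5.3]
finger_gap: 0.182
t: 16.95
tcp_pos: [0.5155, -0.2745, 0.1332]
tool_rot: [0.493, 0.87, 0.002, -0.005]
force: [-3.0, 5.2, 5.0]
finger_gap: 0.178
(array([ 5.17850758, -5.45361597]), np.int64(34))
```

View pics/o20.png

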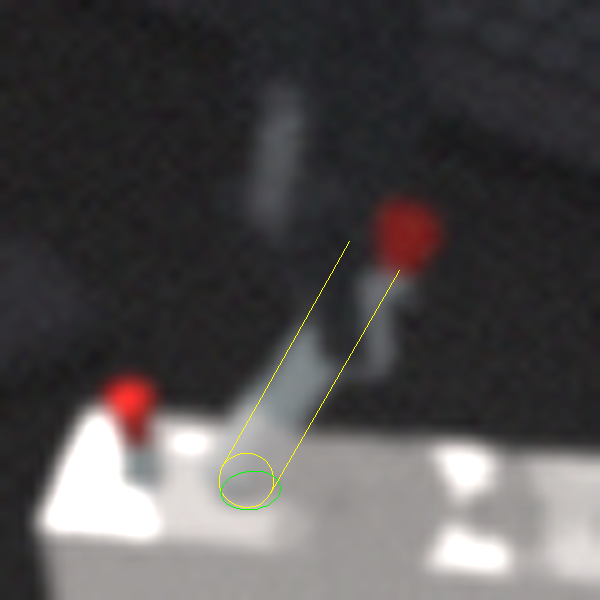

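The foot is climbing over the narrow rim: the tube's end shows at crop (230,470), left of the hole. I'll straighten the tube against the wall of the wide 31.5 mm hole instead, then bring it upright to the 17.5 mm one.

```bash
python3 -m inch '[0,0,0,0, 0,0,0,0, 0,0,1,0, 0,0,2,0, 0,0,2,0, 0,0,0,0]' 0 30
python3 - <<'E'
from fit import *
t=manip.sense()['tcp_pos'];snap('scene','scene21'); print(t,caplean('scene21',t)[:2])
overlay('scene21','o21',(120,200,190,260),lean=33,sc=8)
E
```

```text
t: 17.75
tcp_pos: [0.5194, -0.2793, 0.1857]
tool_rot: [0.492, 0.87, -0.0, 0.003]
force: [0.6, -0.0, -0.9]
finger_gap: 0.173
[ 0.51944807 -0.27930866  0.18571854] (array([ 5.38972222, -5.5146347 ]), np.int64(35))
```

View pics/o21.png

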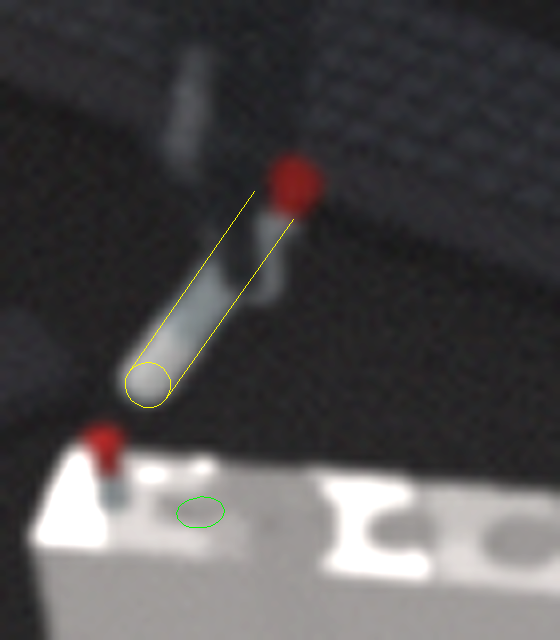

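```bash
python3 -m inch '[-1.72,2.86,0,0, -1.72,2.86,0,0, -1.72,2.86,0,0, -1.72,2.86,0,0, 0,0,-2,0, 0,0,-2,0, 0,0,0,0, 0,0,0,0]' 0 30
python3 - <<'E'
from fit import *
t=manip.sense()['tcp_pos'];snap('scene','scene22'); print(t)
overlay('scene22','o22',(120,200,210,290),lean=34,sc=7)
E
```

```text
t: 18.8
tcp_pos: [0.4494, -0.1639, 0.1436]
tool_rot: [0.493, 0.87, 0.0, -0.0]
force: [0.3, -0.1, -0.1]
finger_gap: 0.174
[ 0.44944578 -0.16388876  0.14363726]
```

View pics/o22.png

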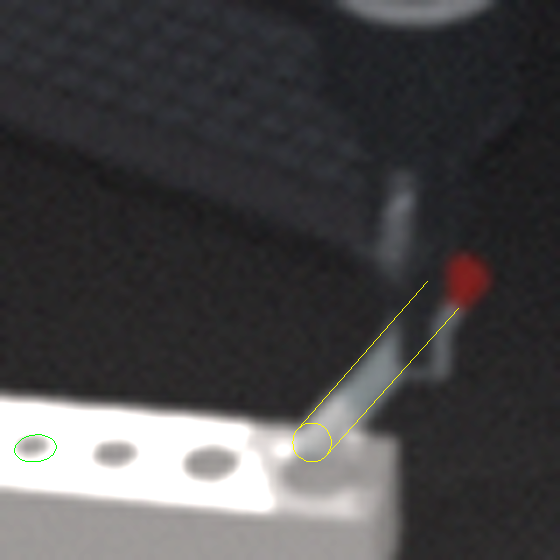

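```bash
python3 -m inch '[0,0,-1.5,0, 0,0,-1,0, 0,0,-0.4,0, 0,0,0,0]' 0 30
python3 -m inch '[0.2,-0.35,0,0, 0.2,-0.35,0,0, 0.2,-0.35,0.1,0, 0,0,0,0]' 0 20
```

```text
t: 19.35
tcp_pos: [0.4504, -0.1647, 0.115]
tool_rot: [0.492, 0.87, -0.0, 0.001]
force: [1.5, -2.2, -0.4]
finger_gap: 0.179
t: 19.85
tcp_pos: [0.4537, -0.1726, 0.1151]
tool_rot: [0.493, 0.87, 0.001, -0.003]
force: [-1.6, 4.0, -0.5]
finger_gap: 0.177
```

```bash
python3 -m inch '[0.33,-0.54,0.3,0, 0.34,-0.56,0.33,0, 0,0,0,0]' 0 20
python3 -m inch '[0.36,-0.59,0.28,0, 0.37,-0.61,0.23,0, 0,0,0,0]' 0 20
python3 - <<'E'
from fit import *
t=manip.sense()['tcp_pos'];snap('scene','scene23'); print(t,caplean('scene23',t)[:2])
overlay('scene23','o23',(120,200,210,290),lean=20,sc=7)
E
```

```text
t: 20.23
tcp_pos: [0.4616, -0.185, 0.122]
tool_rot: [0.493, 0.87, 0.0, -0.001]
force: [-1.0, 3.4, 0.6]
finger_gap: 0.175
t: 20.6
tcp_pos: [0.4696, -0.1979, 0.1272]
tool_rot: [0.493, 0.87, -0.0, 0.001]
force: [-1.7, 2.6, 1.3]
finger_gap: 0.178
[ 0.46962846 -0.19792825  0.12724157] (array([ 5.63793433, -6.10184961]), np.int64(29))
```

View pics/o23.png

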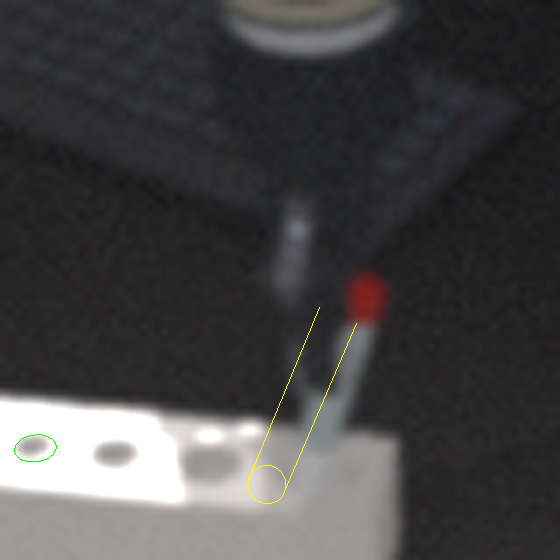

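```bash
python3 -m inch '[0,0,-1,0, 0,0,-1,0, 0,0,0,0]' 0 20
python3 - <<'E'
from fit import *
t=manip.sense()['tcp_pos'];snap('scene','scene24'); print(t,caplean('scene24',t)[:2])
overlay('scene24','o24',(120,200,210,290),lean=15,sc=7)
E
```

```text
t: 21.02
tcp_pos: [0.4695, -0.1976, 0.1059]
tool_rot: [0.492, 0.87, -0.0, 0.0]
force: [-1.0, 0.6, -1.1]
finger_gap: 0.178
[ 0.46950405 -0.1975765   0.10589696] (array([ 5.45238716, -5.69305783]), np.int64(27))
```

View pics/o24.png

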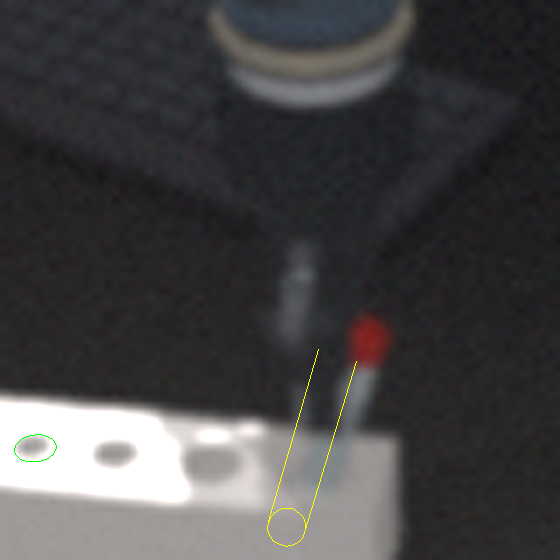

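```bash
python3 -m inch '[0,0,0,0, 0,0,0,0, 0,0,0,0]' 32 20
python3 - <<'E'
from fit import *
t=manip.sense()['tcp_pos'];snap('scene','scene25'); print(t,caplean('scene25',t)[:2])
overlay('scene25','o25',(120,200,210,290),lean=20,L=.092,t=np.array([.4738,-.2033,.018])+RU*(.0841*np.sin(np.radians(20))-.00775)+np.array([0,0,.0841*np.cos(np.radians(20))]),sc=7)
E
```

```text
t: 21.45
tcp_pos: [0.4699, -0.1977, 0.1074]
tool_rot: [0.492, 0.87, -0.0, 0.001]
force: [-0.4, -0.3, -0.1]
finger_gap: 0.319
[ 0.46986661 -0.19770714  0.10743206] (array([ 9.35224345, -3.01059631]), np.int64(33))
```

View pics/o25.png

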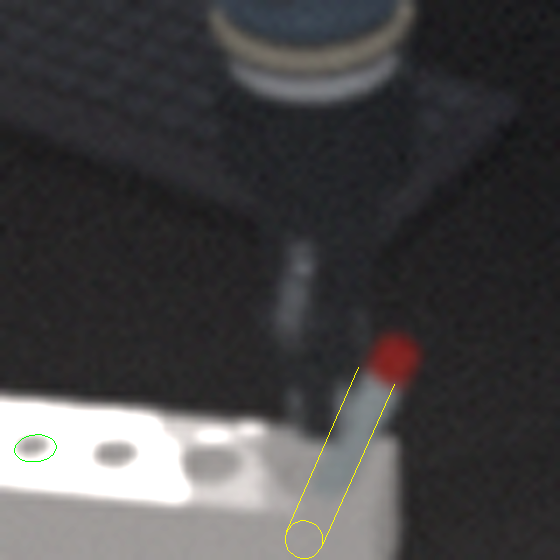

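```bash
python3 -m inch '[-0.54,0.9,0,0, -0.55,0.9,0,0, 0,0,0,0]' 32 20
python3 -m inch '[0,0,0,0, 0,0,0,0, 0,0,0,0, 0,0,0,0]' 0 20
python3 -m inch '[0.36,-0.6,0.45,0, 0.36,-0.6,0.2,0, 0.36,-0.6,0.15,0, 0,0,0,0]' 0 20
python3 - <<'E'
from fit import *
t=manip.sense()['tcp_pos'];snap('scene','scene26'); print(t,caplean('scene26',t)[:2])
overlay('scene26','o26',(120,200,210,290),lean=8,L=.092,sc=7)
E
```

```text
t: 21.88
tcp_pos: [0.4572, -0.1778, 0.107]
tool_rot: [0.492, 0.871, 0.0, -0.001]
force: [-0.4, -0.7, 0.8]
finger_gap: 0.32
t: 22.38
tcp_pos: [0.4585, -0.1793, 0.1071]
tool_rot: [0.493, 0.87, 0.0, 0.0]
force: [0.6, 1.1, 1.8]
finger_gap: 0.192
t: 22.88
tcp_pos: [0.4699, -0.1981, 0.1152]
tool_rot: [0.493, 0.87, -0.0, 0.001]
force: [0.3, 0.6, 0.3]
finger_gap: 0.194
[ 0.46985322 -0.19812503  0.11517707] (array([ 3.69341125, -4.5539781 ]), np.int64(1))
```

View pics/o26.png

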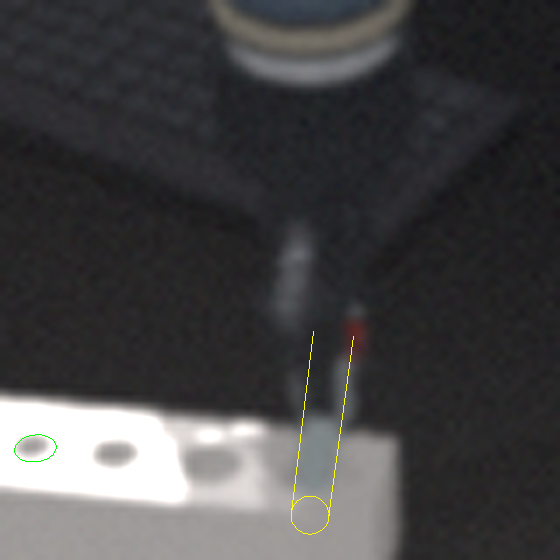

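```bash
python3 -m inch '[0.21,-0.34,0,0, 0.21,-0.34,0,0, 0,0,0,0]' 0 20
python3 - <<'E'
from fit import *
t=manip.sense()['tcp_pos'];snap('scene','scene27'); print(t,caplean('scene27',t)[:2])
overlay('scene27','o27',(120,200,210,290),lean=0,L=.097,sc=7,gain=1.8)
E
```

```text
t: 23.3
tcp_pos: [0.4737, -0.2044, 0.115]
tool_rot: [0.493, 0.87, -0.0, 0.0]
force: [-0.2, 1.6, -0.3]
finger_gap: 0.189
[ 0.47371416 -0.20438882  0.11499969] (array([nan, nan]), np.int64(0))fit.py:79: RuntimeWarning: invalid value encountered in divide
  w=(I[...,0]-I[...,1])*m; c=np.array([(u*w).sum(),(v*w).sum()])/w.sum()
```

View pics/o27.png

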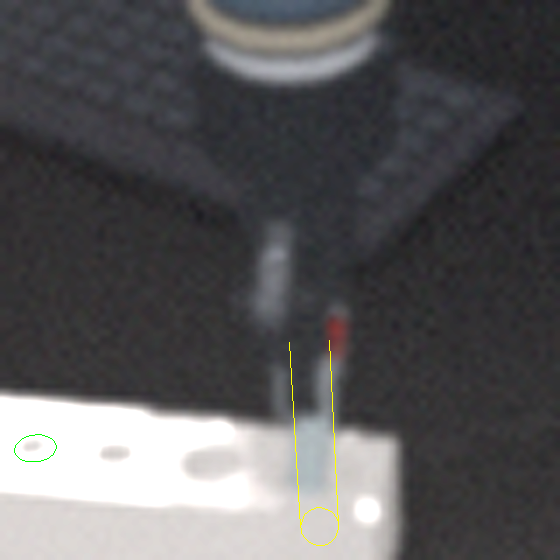

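```bash
python3 -m inch '[0,0,1,0, 0,0,2,0, 0,0,2,0, 0,0,1.5,0, 0,0,0,0]' 0 30
python3 - <<'E'
from fit import *
t=manip.sense()['tcp_pos'];snap('scene','scene28'); print(t)
overlay('scene28','o28',(110,190,210,290),lean=0,L=.097,sc=7,gain=1.5)
E
```

```text
t: 23.98
tcp_pos: [0.4744, -0.2047, 0.1816]
tool_rot: [0.492, 0.87, -0.0, 0.002]
force: [-0.2, 0.4, -0.8]
finger_gap: 0.184
[ 0.47435795 -0.20468083  0.18159594]
```

View pics/o28.png

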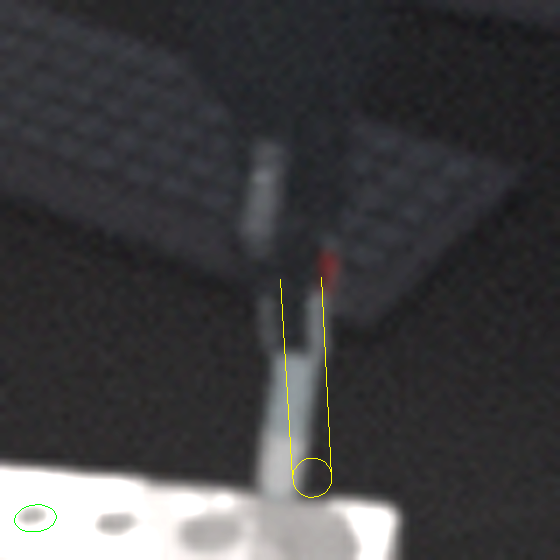

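```bash
python3 -m inch '[1.38,-2.28,0,0, 1.38,-2.28,0,0, 1.38,-2.28,0,0, 1.39,-2.29,0,0, 0,0,-0.8,0, 0,0,0,0, 0,0,0,0]' 0 30
python3 - <<'E'
from fit import *
t=manip.sense()['tcp_pos'];snap('scene','scene29'); print(t)
overlay('scene29','o29',(125,195,180,250),lean=9.5,L=.097,sc=8,gain=1.5)
q=heldtube('scene29',t); q=q[(q[:,2]>.068)&(q[:,2]<.145)&(abs((q-t)@RU+.008)<.02)]
a,p,e=cylfit(q,RU*.16+np.array([0,0,1]),t-.05*(RU*.16+np.array([0,0,1])))
H=hole1_scene().mean(0); x=p+a*((.085-p[2])/a[2]); d=x-H
print(len(q),'lean row %.1f side %.1f'%(np.degrees(np.arctan2(a@RU,a[2])),np.degrees(np.arctan2(a@RV,a[2]))),e,'at z .085 row %.1f side %.1f'%(d@RU*1000,d@RV*1000))
E
```

```text
t: 24.9
tcp_pos: [0.5278, -0.2939, 0.1714]
tool_rot: [0.492, 0.87, 0.0, -0.001]
force: [1.0, 0.8, -1.0]
finger_gap: 0.185
[ 0.52777536 -0.29392775  0.17140459]
111 lean row 8.5 side -1.1 0.0013793246331401127 at z .085 row 3.0 side -0.9
```

View pics/o29.png

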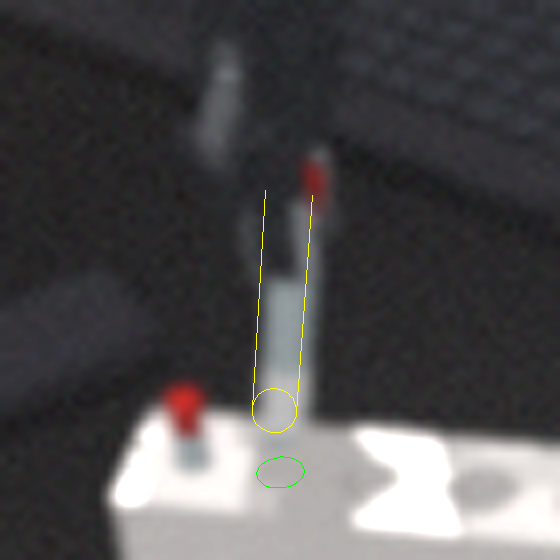

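```bash
python3 -m inch '[0.2,-0.23,-1,0, 0,0,-1,0, 0,0,-0.3,0, 0,0,0,0]' 0 30
python3 -m inch '[0,0,-0.4,0, 0,0,-0.3,0, 0,0,0,0]' 0 30
python3 - <<'E'
from fit import *
t=manip.sense()['tcp_pos'];snap('scene','scene30'); print(t)
overlay('scene30','o30',(125,195,180,250),lean=9.5,L=.097,sc=8,gain=1.5)
E
```

```text
t: 25.45
tcp_pos: [0.5305, -0.2974, 0.1485]
tool_rot: [0.492, 0.87, 0.0, -0.001]
force: [-0.6, -0.1, 0.3]
finger_gap: 0.189
t: 25.82
tcp_pos: [0.5306, -0.2976, 0.1418]
tool_rot: [0.492, 0.87, -0.0, -0.0]
force: [0.4, -0.6, -0.2]
finger_gap: 0.189
[ 0.53059726 -0.29759339  0.14184294]
```

View pics/o30.png

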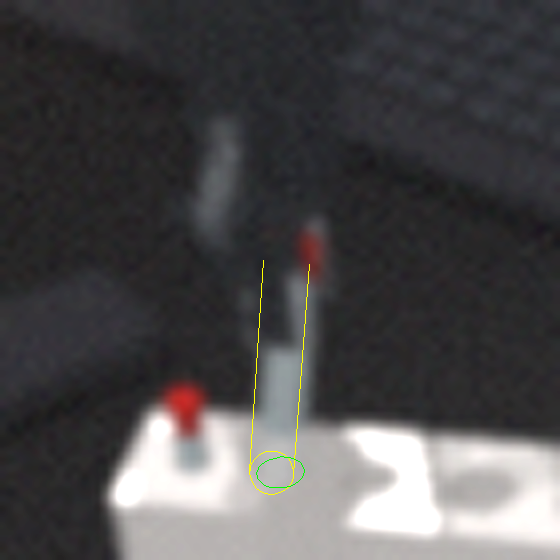

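```bash
python3 -m inch '[0,0,-0.3,0, 0,0,-0.3,0, 0,0,0,0]' 0 20
python3 -m inch '[0,0,-0.3,0, 0,0,0,0]' 0 20
```

```text
t: 26.25
tcp_pos: [0.5312, -0.2983, 0.1367]
tool_rot: [0.492, 0.87, -0.0, 0.001]
force: [-0.1, -0.5, 4.0]
finger_gap: 0.189
t: 26.5
tcp_pos: [0.5317, -0.2988, 0.1348]
tool_rot: [0.492, 0.87, -0.001, 0.002]
force: [-0.5, -0.6, 10.1]
finger_gap: 0.184
```

```bash
python3 -m inch '[0,0,0.2,0, 0.18,-0.3,0,0, 0.18,-0.3,0,0, 0,0,0,0]' 0 20
python3 -m inch '[0.18,-0.3,0,0, 0,0,-0.3,0, 0,0,0,0]' 0 20
python3 - <<'E'
from fit import *
t=manip.sense()['tcp_pos'];snap('scene','scene31'); print(t)
overlay('scene31','o31',(125,195,180,250),lean=2,L=.097,sc=8,gain=1.5)
E
```

```text
t: 27.0
tcp_pos: [0.534, -0.3031, 0.1345]
tool_rot: [0.493, 0.87, 0.0, -0.001]
force: [-0.5, 0.9, 1.4]
finger_gap: 0.187
t: 27.38
tcp_pos: [0.5356, -0.3061, 0.1313]
tool_rot: [0.492, 0.87, 0.0, -0.001]
force: [-0.6, 1.4, -1.5]
finger_gap: 0.186
[ 0.53560613 -0.30608012  0.13125703]
```

View pics/o31.png

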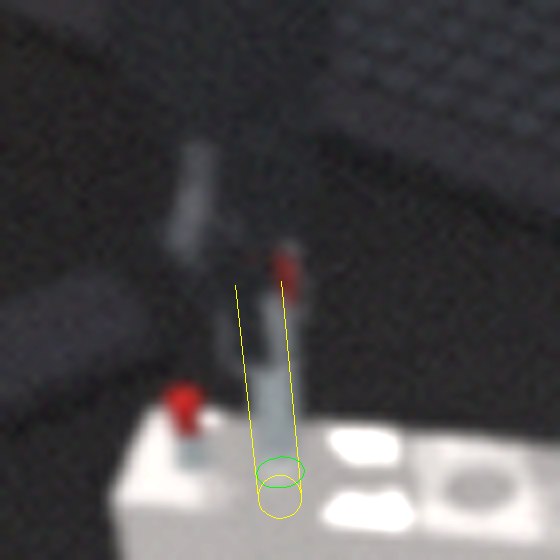

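```bash
python3 -m inch '[0.05,-0.08,-0.3,0, 0,0,-0.3,0, 0,0,0,0]' 0 20
python3 -m inch '[0.05,-0.08,-0.3,0, 0,0,-0.3,0, 0,0,0,0]' 0 20
python3 -m inch '[0,0,-0.3,0, 0,0,-0.3,0, 0,0,0,0]' 0 20
```

```text
t: 27.8
tcp_pos: [0.5365, -0.3073, 0.1256]
tool_rot: [0.492, 0.87, 0.0, -0.0]
force: [-0.8, 1.8, -0.6]
finger_gap: 0.184
t: 28.18
tcp_pos: [0.537, -0.3082, 0.1196]
tool_rot: [0.492, 0.87, 0.0, -0.0]
force: [-0.5, -0.1, -1.8]
finger_gap: 0.183
t: 28.55
tcp_pos: [0.5376, -0.3086, 0.1144]
tool_rot: [0.492, 0.87, -0.0, 0.001]
force: [-1.6, 0.2, 3.4]
finger_gap: 0.184
```

```bash
python3 -m inch '[0,0,-0.3,0, 0,0,-0.3,0, 0,0,0,0]' 0 20
python3 - <<'E'
from fit import *
t=manip.sense()['tcp_pos'];snap('scene','scene32'); print(t)
overlay('scene32','o32',(125,195,180,250),lean=0,L=.097,sc=8,gain=1.5)
E
```

```text
t: 28.92
tcp_pos: [0.5399, -0.3111, 0.1126]
tool_rot: [0.492, 0.87, -0.001, 0.005]
force: [-3.0, 0.4, 20.2]
finger_gap: 0.188
[ 0.5398668  -0.31106892  0.11263749]
```

View pics/o32.png

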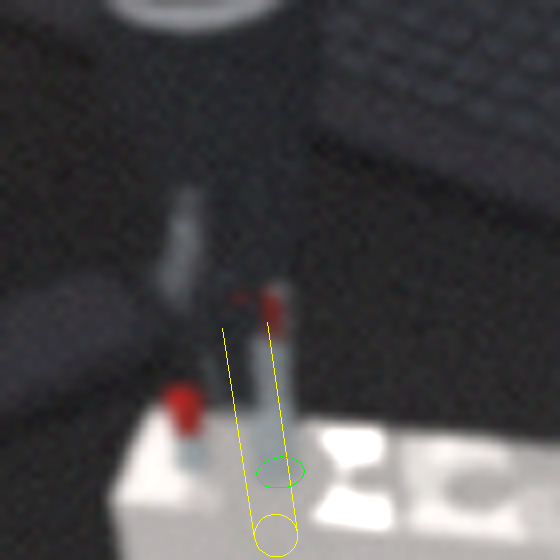

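```bash
python3 -m inch '[0,0,0.4,0, 0,0,0,0]' 0 20
python3 -m inch '[0,0,0,0, 0,0,0,0, 0,0,0,0]' 30 20
python3 - <<'E'
from fit import *
s=manip.sense(); t=s['tcp_pos'];snap('scene','scene33'); print(t)
T=np.array([.5372,-.308,.010+.097])
overlay('scene33','o33',(125,195,180,250),lean=0,L=.097,t=T,sc=8,gain=1.5)
print('exp cap centre',proj('scene',[.5372,-.308,.128]))
E
```

```text
t: 29.22
tcp_pos: [0.5382, -0.3094, 0.113]
tool_rot: [0.492, 0.87, -0.0, 0.002]
force: [-0.3, -1.3, 8.2]
finger_gap: 0.186
t: 29.6
tcp_pos: [0.5368, -0.3079, 0.1113]
tool_rot: [0.492, 0.87, 0.0, -0.001]
force: [0.4, 0.3, -0.6]
finger_gap: 0.3
[ 0.53681742 -0.30791931  0.11134085]
exp cap centre [[211.39082017 163.95175131]]
```

View pics/o33.png

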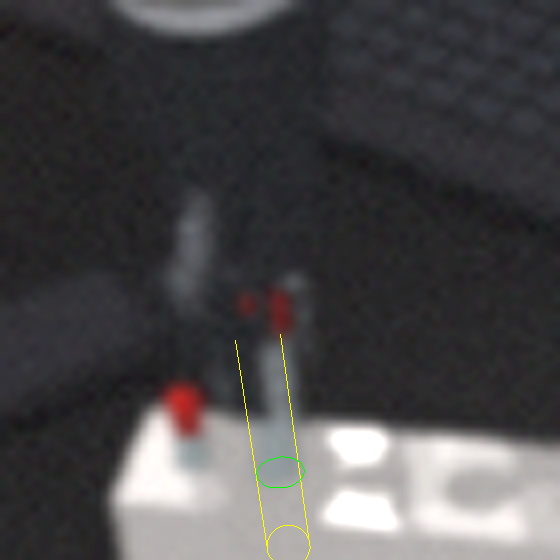

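```bash
python3 -m inch '[0,0,0,0, 0,0,1,0, 0,0,2,0, 0,0,4,0, 0,0,4,0, 0,0,4,0, -4,3,2,0, -4,4,0,0, 0,0,0,0]' 45 20
python3 - <<'E'
from fit import *
snap('top','top34'); snap('scene','scene34')
T=np.array([.5372,-.308,.010+.097])
overlay('scene34','o34',(125,195,180,250),lean=0,L=.097,t=T,sc=8,gain=1.3)
b=cv2.imread('pics/top34.png')[185:245,310:385]
cv2.imwrite('pics/t34c.png',cv2.resize(b,None,fx=8,fy=8,interpolation=cv2.INTER_CUBIC))
I,P=load('scene','scene34'); red=(I[...,0]>100)&(I[...,1]<80)&(I[...,2]<80)
m=red&(np.hypot(P[...,0]-.537,P[...,1]+.308)<.02); q=P[m]; print(len(q),q.mean(0),np.percentile(q[:,2],[5,50,95]))
E
```

```text
t: 30.78
tcp_pos: [0.4527, -0.2337, 0.2821]
tool_rot: [0.492, 0.871, 0.001, -0.003]
force: [0.9, 0.1, 0.5]
finger_gap: 0.45
21 [ 0.53726248 -0.30460621  0.13314221] [0.13018518 0.13355835 0.13556999]
```

View pics/o34.png

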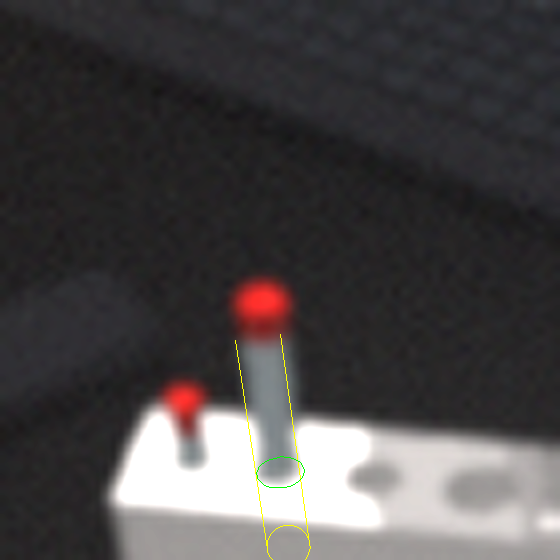

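View pics/t34c.png

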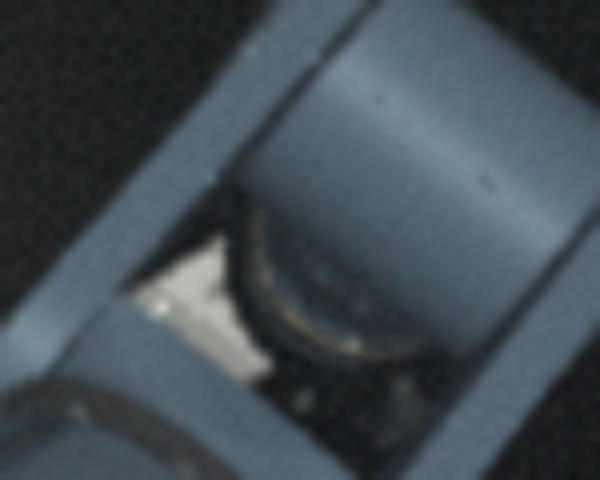

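Run:
```python
from fit import *
I,P=load('scene','scene34')
H=np.array([.537,-.3075,0])
for nm,I_,z0,z1,r in (('body',None,.064,.116,.008),):
    D=P-H; m=(np.hypot(D[...,0],D[...,1])<.016)&(P[...,2]>z0)&(P[...,2]<z1); q=P[m]
    a,p,e=cylfit(q,np.array([0,0,1.]),np.array([.537,-.3075,.055])); print(len(q),'row %.2f side %.2f deg'%(np.degrees(a@RU),np.degrees(a@RV)),'at rim',p,e)
h=hole1_scene().mean(0)
for z in(.055,.121,.135): print(z,proj('scene',[h[0],h[1],z])[0])
# tube centre columns per row from gray/red profile
g=I.astype(int)
for v in range(160,184,2):
    row=g[v,205:222]; print(v,row.max(1).tolist())
```

```text
78 row 1.45 side 0.30 deg at rim [ 0.53647132 -0.30955605  0.055     ] 0.001642028950371668
0.055 [214.5796993  183.55070791]
0.121 [212.03541033 165.94225416]
0.135 [211.47046685 162.03240692]
160 [28, 29, 30, 26, 44, 75, 103, 118, 117, 92, 59, 36, 31, 31, 29, 29, 31]
162 [28, 32, 30, 45, 98, 159, 194, 206, 206, 185, 136, 72, 36, 30, 27, 30, 31]
164 [29, 31, 31, 41, 73, 119, 143, 144, 140, 129, 99, 58, 36, 30, 32, 29, 32]
166 [30, 29, 28, 33, 47, 76, 93, 96, 96, 91, 75, 51, 31, 30, 31, 32, 29]
168 [33, 30, 29, 30, 44, 69, 90, 98, 96, 92, 78, 54, 35, 32, 31, 31, 33]
170 [31, 35, 31, 34, 39, 67, 92, 104, 105, 102, 88, 63, 38, 31, 29, 32, 30]
172 [36, 29, 29, 31, 34, 57, 87, 103, 107, 103, 95, 74, 45, 33, 31, 31, 34]
174 [95, 48, 35, 35, 34, 53, 84, 103, 107, 106, 98, 76, 46, 32, 34, 31, 33]
176 [138, 145, 141, 135, 125, 113, 108, 107, 106, 106, 100, 85, 67, 61, 56, 51, 45]
178 [184, 229, 240, 242, 241, 234, 199, 137, 111, 107, 109, 133, 181, 208, 206, 194, 185]
180 [161, 223, 242, 246, 245, 242, 222, 160, 119, 108, 111, 145, 212, 239, 244, 245, 245]
182 [150, 212, 241, 245, 245, 242, 220, 158, 116, 109, 106, 127, 186, 229, 241, 245, 246]
```

Run:
```python
from fit import *
rotor('scene0'); rotor('scene34')
a=cv2.imread('pics/scene34.png'); cv2.imwrite('pics/f.png',a)
```

```text
scene0 [16.7 17.3 16.2 17. ] bar slope [0.0064 0.0016] 674
scene34 [16.7 17.2 16.9 16.8] bar slope [-0.0011  0.0016] 671
```

View pics/f.png

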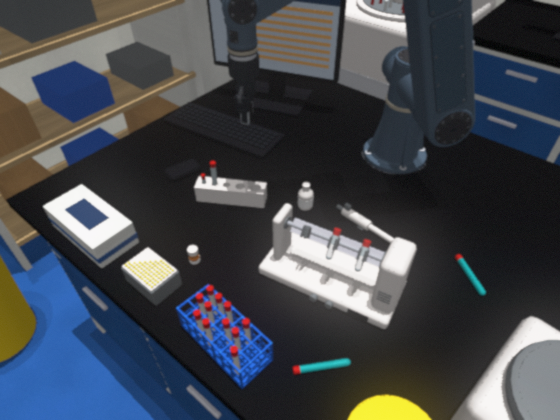

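The long tube stands cap up in the second hole, with its cap at (212,163). The thin tube is still in the first hole. The short tubes at (337,231) and (367,243), the bottle, vial, pipette and mouse are where they were, and the gripper is clear of everything.

```bash
python3 -c "
from station import job
print(job.sign_off())"
```

```text
the job is handed in; nothing more can be done
None
```

The long tube now stands cap up in the 17.5 mm hole, released with the gripper clear, and I handed the job in at about 31 s of the 54 s. No verdict is reported.

- **Leaving the clip:** I pushed the tube about 9 mm sideways and rolled it out over the -y jaw of clip0. The side force reached 18 N, above the 6 to 9 N given. It then sprang free in one jump, from about 1.5 mm out and 9 mm aside to about 14 mm out and 14.5 mm aside. I did not measure the points in between.
- **Righting and placing it:** The first try to stand it up, in the 17.5 mm hole itself, failed because the foot climbed over the rim. I straightened it against the wall of the 31.5 mm hole, let go and gripped it again there. I then lowered it into the 17.5 mm hole until it bottomed at about 20 N.
- **Last checks:**
  - **Tube:** the cap top is at about 0.135 m, which matches a fully seated tube. The lean was 1.5 degrees from depth and about 2.2 degrees from pixels; they disagree slightly, but both are under the 3.4 degree limit.
  - **Rotor:** it has not turned, within a measuring noise of about 0.01 rad.
  - **Short tubes:** the fits show no real shift.
  - **Bystanders:** I checked these only by eye, and they look unmoved. The top camera's view of the rack was blocked by the arm.

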